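# Take the paint caddy off its keeper hook

### The job

Take the paint-bottle caddy down from its hook on the tool board and stand it gently, upright, in the middle of the green mat. The hook has a red sprung keeper that stops the caddy from coming off: hold the keeper pressed down level with the hook while you slide the caddy off the hook's end, without straining the hook or forcing the caddy against the keeper. Keep the caddy upright, and leave the black tumbler, the blue miniature and the loose green bottle where they are.

Things in the scene. Friction and masses are not known exactly. Their poses are not given: they have to be found in the camera images.
- board: Fixed bench-top grey perforated tool board, 270 mm wide, 15 mm thick, top edge 219 mm above the table, other tools beside the hook. Origin: on the table at the board's front face, under the hook, 80 mm from the board's nearer end; +x along the board, +y straight out of the front face (the way the hook points), +z up. More than 20 N of finger force on board, hook or keeper strains it.
- hook_root (a point): Point on the board from which the steel hook arm sticks out along the board's +y, 16 mm wide, 12 deep, flat-topped, rounded end 121 mm out. The arm is loose: its top starts an unknown 0 to 7.5 mm below this point, stays there under the caddy, and settles another 2 to 5.5 mm, unknown, when pressed with 3 to 10 N; then it is firm, 5.5 to 9.5 mm below this point. Go by feel.
- keeper (a joint): Red sprung keeper, a 7 mm bar in the arm's top; pivot 108 mm out from the hook root, upright-faced nose (end nearest the board) 66 mm out, 63.5 when level. 0 rad: closed, nose 12 mm above the arm, blocks the caddy even if lifted. 0.29: level with the arm, open; 1 mm proud still catches. Stop 0.35. Springs back. Holding it level: 6 N at the nose, 12 N at half length; then fingers meet hard steel.
- caddy: Plywood paint caddy, 0.25 to 0.42 kg, 116 mm (x) by 86 mm (y), six paint bottles fixed in it, caps 82 mm high. Origin: centre of its underside, z up. It starts on the hook, its middle 49 to 60 mm in front of the board, between board and keeper nose, y axis along the board's within 0.06 rad. Over 16 N between it and hook or keeper is forcing; over 40 N on the mat is not gentle.
- caddy_slot (a point): Middle of the upper edge of the slot in the caddy's upright handle board, 125 mm above its underside; it rests on the hook arm. Slot 34 mm wide, 20 high (8 mm play). Handle board 12 mm thick (caddy's y), 70 wide, 35 mm solid above the slot to grip. Fingers pointing down astride it, closing along y, close to the nose: the one away from the tool board comes down on the keeper.
- mat: Green square mat fixed on the table, 200 x 200 mm, 4 mm thick with pale grid lines. Origin: centre of its underside.
- tumbler: Loose black plastic tumbler, 72 mm across, 105 mm high. Origin: centre of its underside.
- miniature: Loose painted blue dragon miniature on a black round base 32 mm across, 42 mm high. Origin: centre of its underside.
- bottle: Loose green bottle, 33 mm across, 85 mm high. Origin: centre of its underside.
Things that resemble listed ones, but are neither listed nor needed, are in the scene too. There is more than one size of the caddy; the one meant has the size given above.

How it is judged:
By the outcome, as a careful person would: the job done as asked, in the order asked, and still so for the second after the job is handed in, with the robot touching nothing.
It also fails if it takes over 67 s, if anything falls off the work surface, if the arm or the gripper's body presses on something with over 40 N, if the wrist force passes 120 N, or if a joint passes its speed limit or range.

### The arm

A 6-joint arm with a two-finger parallel gripper is mounted at the origin on the work surface. World frame = base frame: x ahead of the robot, y to its left, z up, the work surface at z = 0. Lengths are in mm, angles in rad, forces in N, time in s.
With the tool pointing down it reaches from about 275 to 750 mm from the base axis. Payload 10.2 kg.
Tool frame: the origin (TCP) lies on the centre line of the jaws, within the pads' length; the fingertips stand 8 mm ahead of it and the grasp point (between the pads) lies 11 mm behind it; x points along the fingers, y is the direction in which the jaws open and shut, and the axes are right-handed (so a half turn about x gives the same grasp; the last joint's range is limited). The gripper opens to 88 mm and grips with 3 to 60 N. Pads are 18 mm wide; open, the fingers measure 123 mm over their backs; the gripper's body (75 mm by 187 mm) begins 45 mm behind the grasp point.
Start: joints at [-1.335, 0.313, 1.498, -0, 1.331, -0.223], TCP at [232.497, -470.719, 221.92] pointing down, gripper open.
Joint ranges: [-2.94, 2.94], [-0.97, 2.17], [0.19, 2.56], [-1.23, 4.37], [0.02, 3.11], [-2.88, 2.88]. Speed limits (rad/s): [2.39, 2.39, 3.01, 3.14, 3.14, 3.14].

### API

Orientations are given as a unit quaternion [x, y, z, w].
In Python, from station import readout, camera, order gives the robot as it stands.
- The arm moves only by the shell command python3 -m jog 'ROWS' [FORCE]. ROWS is a JSON object of lists of equal length, an entry for each row: "translation": the shift along the tool's x, y, z in mm, a list of three; "dr": the turn, a rotation vector about the tool's x, y, z in degrees, a list of three; "grip": the opening, from 0 (shut) to 1 (fully open). A call has 1 to 10 rows; each row shifts and turns the commanded pose from where the row before left it, along the tool's axes as they then stand; what a row does not reach is not made up. A row lasts 1/12 s, in which the tool goes at most 41.7 mm and 7.16 degrees, less where a joint would pass 70% of its speed; a pose out of reach is approached as far as the arm can. A call is refused whole if a number of a shift passes 41.7 or a number of a turn 7.16, either way. A call with a gripper value outside its range is refused whole. The fingers move at their own pace and stop on an object; FORCE is the grip in N (left out, the last holds). Time passes only in rows, so rows that do not move let the fingers close. It gives the time, the measured TCP pose, the force and the opening at its end, in the units of the state.
- readout.sense(): the state, without advancing time (a new reading comes with each control period).
- camera(name): name is "scene" or "top" or "wrist"; returns a dict with "img" (400x640x3 uint8, blue, green, red), "fx", "fy", "cx", "cy" (pixels), "rvec" (rotation vector, rad) and "tvec" (3), from world to camera coordinates, as OpenCV has them. Camera axes: x right, y down, z forward; pixel columns grow to the right and rows downward; lengths in mm; the calibration is good to about 2 mm. A picture is of the moment at which its call begins. There is no depth.
- order.job_done(): hands the job in, once; it reports no verdict.
The state is a dict: "clock": time; "qpos": joint angles; "qvel": joint speeds; "joint_efforts": joint torques, N m; "tool_pos": TCP position; "tool_rot": TCP orientation; "ft_force": force on the tool from outside, world axes, zero at the start; "ft_torque": the same for the moment, N m; "opening": opening from 0.0 (shut) to 1.0 (fully open).
Only numpy, scipy, OpenCV 4.12 (cv2) and the standard library are available. Lean on these libraries where they do the work, as an engineer would, in place of code of your own. Each camera call takes 0.05 s, during which the arm holds its last target.

## Working session

There is one attempt and no reset: what is moved stays moved. The work goes in short steps, Python scripts to look and compute and a shell command to move; the robot and the scene stay as the last step left them, time stands still between calls to the robot, and variables do not carry over. Pictures are saved under pics/ and viewed, and the job is handed in when it is done.

```bash
ls; mkdir -p pics; python3 - <<'E'
from station import readout,camera,order
import cv2
for n in ("scene","top","wrist"):
    c=camera(n); cv2.imwrite(f"pics/{n}0.png",c["img"]); print(n,c["fx"],c["cx"],c["cy"],c["rvec"],c["tvec"])
s=readout.sense(); print(s)
E
```

```text
pics
scene 371.9810213293144 322.3382102921317 193.62482442934572 [ 1.5568451   2.05647636 -0.7799583 ] [ 104.02494039 -353.78891961 1329.33556623]
top 441.5790210874102 323.9493476601807 187.71390149840263 [ 2.14328909 -2.20827313  0.06851979] [  88.99932658  613.30631181 1321.29676698]
wrist 359.52067075003794 320.49181153393255 196.81921247510272 [-2.45189553  1.52392168  0.22463866] [-524.48511977  -40.33599217  390.11415598]
{'clock': 0.15, 'qpos': array([-1.33540523e+00,  3.13308368e-01,  1.49819193e+00,  2.76812401e-05,
        1.33104835e+00, -2.23409675e-01]), 'qvel': array([ 0.00079531, -0.0030409 , -0.00217207, -0.0008138 , -0.00028532,
        0.00018117]), 'joint_efforts': array([ 1.02285423e-03, -4.02305281e+01, -2.52318156e+01,  6.94305450e-02,
        3.43794026e-02, -6.14450664e-05]), 'tool_pos': array([ 232.45467646, -470.5241647 ,  221.52585413]), 'tool_rot': array([ 0.68859058,  0.16112736, -0.68857562,  0.16045126]), 'ft_force': array([ 0.16141126,  0.05483609, -0.17330825]), 'ft_torque': array([-0.02713524, -0.04938862, -0.02953609]), 'opening': 0.9962210654885059}
```

View pics/scene0.png

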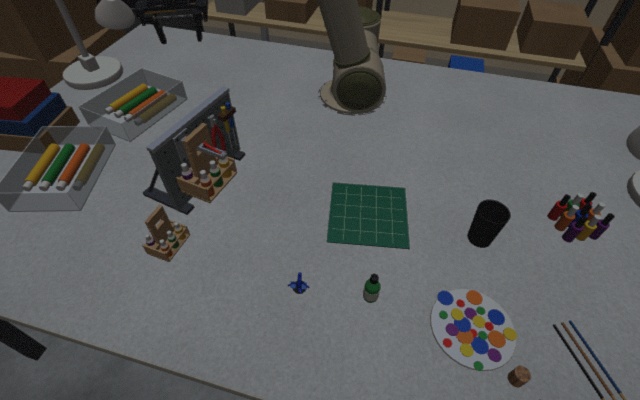

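View pics/top0.png

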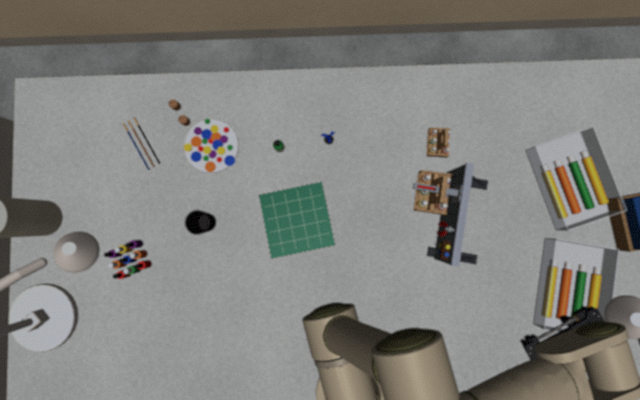

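View pics/wrist0.png

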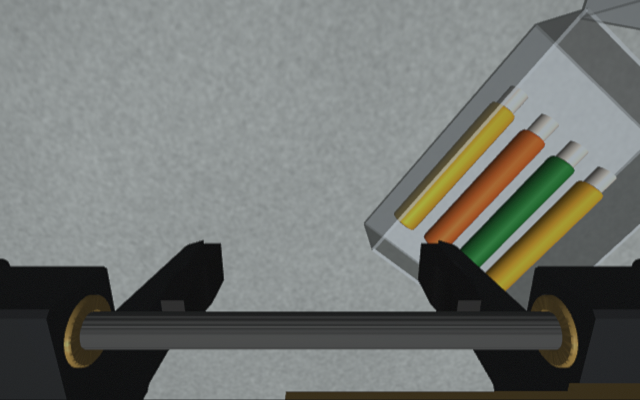

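Two caddies. One hangs on the board's hook, at top (432,192) and scene (207,165). A smaller one stands on the table at top (438,141) and scene (165,235). The hanging one fits by its place and larger size. I'll confirm it in enlarged crops.

```bash
cat > h.py <<'E'
import numpy as np,cv2
from station import readout,camera
def mats(c):
    K=np.array([[c["fx"],0,c["cx"]],[0,c["fy"],c["cy"]],[0,0,1.]]);R=cv2.Rodrigues(np.array(c["rvec"],float))[0]
    return K,R,np.array(c["tvec"],float)
def atz(c,uv,z):
    K,R,t=mats(c);d=R.T@np.linalg.inv(K)@np.array([uv[0],uv[1],1.]);o=-R.T@t
    return o+d*(z-o[2])/d[2]
def proj(c,P):
    K,R,t=mats(c);p=(K@(R@np.atleast_2d(P).T+t[:,None])).T;return p[:,:2]/p[:,2:]
def tri(cs,uvs):
    A=[];b=[]
    for c,uv in zip(cs,uvs):
        K,R,t=mats(c);d=R.T@np.linalg.inv(K)@np.array([uv[0],uv[1],1.]);d/=np.linalg.norm(d);o=-R.T@t
        M=np.eye(3)-np.outer(d,d);A.append(M);b.append(M@o)
    x=np.linalg.solve(sum(A),sum(b));return x,[float(np.linalg.norm(M@x-q)) for M,q in zip(A,b)]
def crop(c,x0,y0,x1,y1,k,name):
    cv2.imwrite("pics/"+name,cv2.resize(c["img"][y0:y1,x0:x1],None,fx=k,fy=k,interpolation=cv2.INTER_CUBIC))
E
python3 - <<'E'
from h import *
import pickle
c=camera("scene");t=camera("top");pickle.dump((c,t),open("c0.pkl","wb"))
crop(c,135,80,255,270,3,"s1.png"); 
crop(t,400,120,500,275,3.8,"t1.png")
crop(t,250,170,350,270,5,"t2.png")
E
```

```text
(no output)
```

View pics/s1.png

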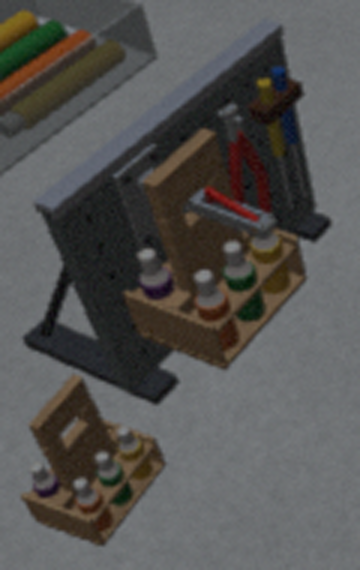

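View pics/t1.png

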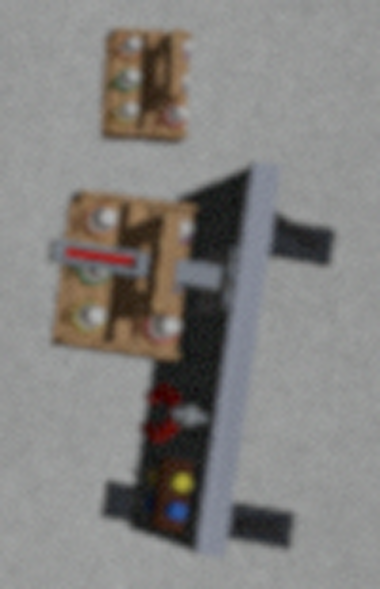

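View pics/t2.png

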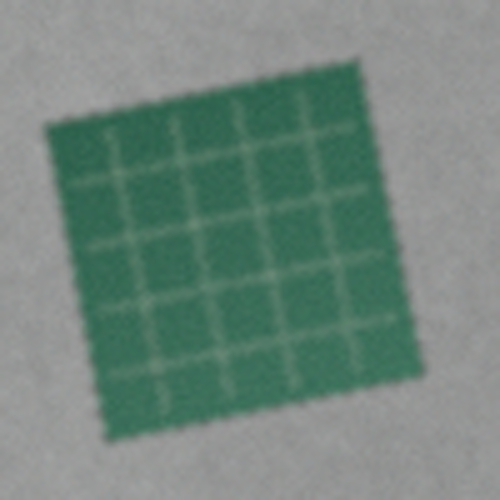

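The hanging caddy (crop t1 box 55-195 × 190-360) is clearly larger than the table one (105-190 × 28-140). It sits on the hook, with the red keeper in front at crop (100,256). Next, first estimates.

```bash
python3 - <<'E'
from h import *
import pickle
c,t=pickle.load(open("c0.pkl","rb"))
T=lambda u,v:(400+u/3.8,120+v/3.8)
S=lambda u,v:(135+u/3,80+v/3)
a=atz(t,T(252,163),219);b=atz(t,T(197,550),219);print("board front edge",a,b,np.linalg.norm(a-b))
a=atz(t,T(275,167),219);b=atz(t,T(226,553),219);print("board rear edge",a,b)
print("hook tip",tri([t,c],[T(48,250),S(275,226)]))
for uv in [(46,124),(358,60),(424,376),(105,440)]: print("mat",atz(t,(250+uv[0]/5,170+uv[1]/5),4))
m=[atz(t,(250+uv[0]/5,170+uv[1]/5),4) for uv in [(46,124),(358,60),(424,376),(105,440)]]
print(np.mean(m,0))
print("hook/keeper top z~163:",atz(t,T(48,252),170),atz(t,T(220,275),170))
print("keeper ends",atz(t,T(68,252),172),atz(t,T(136,262),182))
for n,p,z in (("tumbler",(200,222),50),("mini",(328,138),20),("bottle",(279,146),60)): print(n,atz(t,p,z))
E
```

```text
board front edge [ 654.21821786 -304.04109137  219.        ] [ 393.20422297 -253.09579667  219.        ] 265.9393325225813
board rear edge [ 650.97351045 -319.55961075  219.        ] [ 390.66526608 -272.42727403  219.        ]
hook tip (array([ 600.5071234 , -166.71231459,  187.76372246]), [1.391673707863902, 1.3916737078638908])
mat [601.33594308 271.85530772   4.        ]
mat [635.176534   77.6416511   4.       ]
mat [439.84108586  42.86629309   4.        ]
mat [406.53082841 239.19277616   4.        ]
[520.72109784 157.88900702   4.        ]
hook/keeper top z~163: [ 600.98367534 -171.29934724  170.        ] [ 580.88609713 -292.41801036  170.        ]
keeper ends [ 600.40405711 -185.10025378  172.        ] [ 591.15390275 -230.5177626   182.        ]
tumbler [522.44332288 442.82725945  50.        ]
mini [769.20332518  53.713716    20.        ]
bottle [742.08722633 200.92461029  60.        ]
```

```bash
python3 - <<'E'
from h import *
from scipy.spatial.transform import Rotation as Ro
s=readout.sense();R=Ro.from_quat(s["tool_rot"]).as_matrix();print(R.round(3))
w=camera("wrist");K,Rc,t=mats(w);o=-Rc.T@t
print("cam in tool",(R.T@(o-s["tool_pos"])).round(1),"\naxes",(R.T@Rc.T).round(3))
yb=np.array([.192,.981,0])
# needed yaw about tool x so that tool y = +-yb
for sg in(1,-1):
    v=R.T@(sg*yb);print(sg,np.degrees(np.arctan2(v[2],v[1])))
tgt=np.array([586,-235,330]);print("shift in tool axes",R.T@(tgt-s["tool_pos"]))
E
```

```text
[[-0.     0.443 -0.897]
 [ 0.001 -0.897 -0.443]
 [-1.    -0.001 -0.   ]]
cam in tool [-1.632e+02  1.000e-01 -7.300e+01] 
axes [[ 0.    -0.287  0.958]
 [ 1.    -0.    -0.   ]
 [ 0.     0.958  0.287]]
1 -142.63962741745993
-1 37.360372582540066
shift in tool axes [-108.23510213  -54.72447441 -421.32270226]
```

```bash
python3 -m jog '{"translation":[[-14,0,0],[-14,0,0],[-14,0,0],[-14,0,0],[-14,0,0],[-14,0,0]],"dr":[[6.23,0,0],[6.23,0,0],[6.23,0,0],[6.23,0,0],[6.23,0,0],[6.23,0,0]],"grip":[1,1,1,1,1,1]}'
python3 -m jog '{"translation":[[0,-27,-27],[0,-27,-27],[0,-27,-27],[0,-27,-27],[0,-27,-27],[0,-27,-27],[0,-27,-27],[0,-27,-27],[0,-27,-27],[0,-27,-27]],"dr":[[0,0,0],[0,0,0],[0,0,0],[0,0,0],[0,0,0],[0,0,0],[0,0,0],[0,0,0],[0,0,0],[0,0,0]],"grip":[1,1,1,1,1,1,1,1,1,1]}'
python3 -m jog '{"translation":[[0,-15,-15],[0,-15,-15],[0,0,0],[0,0,0]],"dr":[[0,0,0],[0,0,0],[0,0,0],[0,0,0]],"grip":[1,1,1,1]}'
python3 - <<'E'
from h import *
import pickle
c=camera("wrist");pickle.dump((c,readout.sense()),open("w1.pkl","wb"));cv2.imwrite("pics/w1.png",c["img"]);print(readout.sense()["tool_pos"],readout.sense()["clock"],readout.sense()["qpos"])
E
```

```text
clock: 0.8
tool_pos: [232.5, -470.6, 306.6]
tool_rot: [-0.704, 0.07, 0.704, 0.07]
ft_force: [0.4, 0.4, 0.5]
opening: 0.998
clock: 1.63
tool_pos: [550.8, -256.3, 305.9]
tool_rot: [-0.704, 0.068, 0.704, 0.068]
ft_force: [-0.4, -0.4, -1.2]
opening: 0.999
clock: 1.97
tool_pos: [584.8, -233.6, 305.3]
tool_rot: [-0.704, 0.068, 0.704, 0.068]
ft_force: [-0.7, -0.6, -1.0]
opening: 0.999
[ 584.26893225 -234.31589668  305.64234972] 2.0167 [-5.67081177e-01  5.23916251e-01  9.76655551e-01 -3.25247519e-04
  1.64156734e+00  1.19713114e+00]
```

View pics/w1.png

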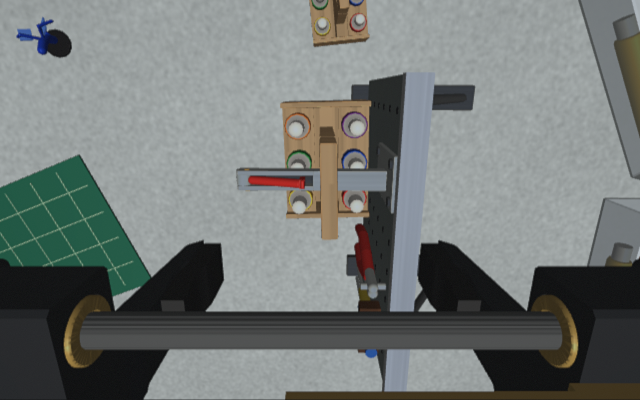

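```bash
python3 - <<'E'
from h import *
import pickle
c,s=pickle.load(open("w1.pkl","rb"))
crop(c,225,65,445,245,3.6,"w1c.png")
print(proj(c,s["tool_pos"]), proj(c,s["tool_pos"]-np.array([0,0,8])))
E
```

```text
[[320.90326788 245.0943989 ]] [[320.88017505 238.61791305]]
```

View pics/w1c.png

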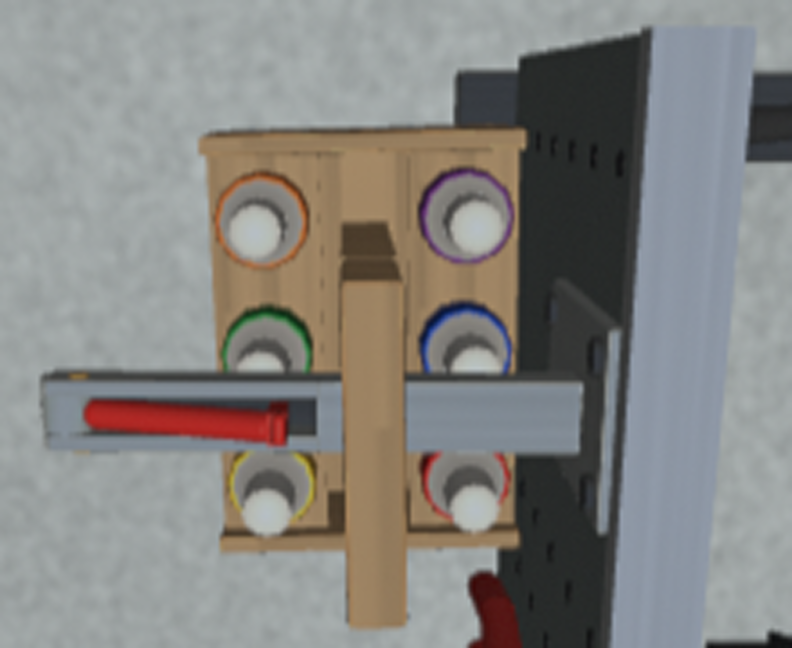

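Wrist crop: arm from the tip at crop (42,412) to the plate at (582,416). Keeper nose at (288,425), pivot near (92,412). Handle top corners at (343,280), (402,280), (407,625) and (348,625). I'll fit these.

```bash
python3 - <<'E'
from h import *
import pickle
from scipy.optimize import least_squares
c,s=pickle.load(open("w1.pkl","rb"))
W=lambda L:np.array([(225+u/3.6,65+v/3.6) for u,v in L])
def fr(x,y,th,P):
    ct,st=np.cos(th),np.sin(th)
    P=np.array(P,float);return np.c_[x+ct*P[:,0]-st*P[:,1],y+st*P[:,0]+ct*P[:,1],P[:,2]]
# handle top
hp=W([(343,280),(402,280),(407,625),(348,625)])
def rh(p): return (proj(c,fr(p[0],p[1],p[2],[(35,6,p[3]),(35,-6,p[3]),(-35,-6,p[3]),(-35,6,p[3])]))-hp).ravel()
r=least_squares(rh,[590,-235,-.19,205]);print("handle",r.x,np.abs(r.fun).max())
h=r.x
for z in (165,170,175,180): 
    a,b=atz(c,W([(42,412)])[0],z),atz(c,W([(582,416)])[0],z);n,pv=atz(c,W([(288,425)])[0],z+12),atz(c,W([(92,412)])[0],z)
    d=a-b; e1,e2=atz(c,W([(250,379)])[0],z),atz(c,W([(250,452)])[0],z)
    print(z,a,b,"len",np.linalg.norm(d),"th",np.arctan2(-d[0],d[1]),"width",np.linalg.norm(e1-e2))
    u=d/np.linalg.norm(d); print("  from tip: nose",121+(n-a)@u,"pivot",121+(pv-a)@u,"handle",121+(np.array([h[0],h[1],z])-a)@u)
a=atz(c,W([(651,28)])[0],219);b=atz(c,W([(611,645)])[0],219);d=a-b;print("board edge",a,b,np.arctan2(d[1],d[0]))
E
```

```text
handle [ 5.86853744e+02 -2.40884527e+02 -1.72256076e-01  2.25217645e+02] 0.7078157194741266
165 [ 596.64033681 -162.39054102  165.        ] [ 570.70047051 -290.1483494   165.        ] len 130.36462045277784 th -0.20031632588081094 width 18.163622868897825
  from tip: nose 61.15457715323377 pivot 108.9366098354909 handle 42.12827426531376
170 [ 597.62962722 -163.80376901  170.        ] [ 572.11713904 -289.45667477  170.        ] len 128.21676870967204 th -0.2003163258808112 width 17.864363998626153
  from tip: nose 62.132252575058146 pivot 109.1353629442915 handle 43.316394551730994
175 [ 598.61891763 -165.216997    175.        ] [ 573.53380757 -288.76500014  175.        ] len 126.06891696656629 th -0.20031632588081041 width 17.565105128354695
  from tip: nose 63.10992799688254 pivot 109.33411605309215 handle 44.50451483814821
180 [ 599.60820804 -166.63022499  180.        ] [ 574.95047611 -288.07332551  180.        ] len 123.92106522346049 th -0.2003163258808116 width 17.265846258083137
  from tip: nose 64.08760341870693 pivot 109.5328691618928 handle 45.692635124565484
board edge [ 655.87575838 -305.1954042   219.        ] [ 535.81536182 -281.74995599  219.        ] -0.19285343925539059
```

Hook top is about z 188 and the handle centre about (587,-241), roughly 48 mm out, so the gap to the nose is wide. The fingertips look only about 10 mm thick. I'll first ease the caddy closer to the nose with a light grip above the keeper, then let go and press.

```bash
python3 -m jog '{"translation":[[10,2.8,-1.7],[10,2.8,-1.7],[12,0,0],[12,0,0],[12,0,0],[12,0,0],[8,0,0],[8,0,0],[0,0,0],[0,0,0]],"dr":[[0,0,0],[0,0,0],[0,0,0],[0,0,0],[0,0,0],[0,0,0],[0,0,0],[0,0,0],[0,0,0],[0,0,0]],"grip":[0.4,0.4,0.4,0.4,0.4,0.4,0.4,0.4,0.4,0.4]}' 8
python3 - <<'E'
from h import *
import pickle
c=camera("wrist");t=camera("scene");pickle.dump((c,t,readout.sense()),open("w2.pkl","wb"));cv2.imwrite("pics/w2.png",c["img"])
crop(t,150,80,260,220,5,"s2.png");print(readout.sense()["tool_pos"],readout.sense()["ft_force"])
E
```

```text
clock: 2.85
tool_pos: [586.7, -240.5, 221.8]
tool_rot: [-0.704, 0.068, 0.704, 0.069]
ft_force: [0.8, -0.3, 0.4]
opening: 0.399
[ 587.0172673  -240.41942933  222.58536789] [ 0.49375007  0.46800388 -0.18064254]
```

View pics/w2.png

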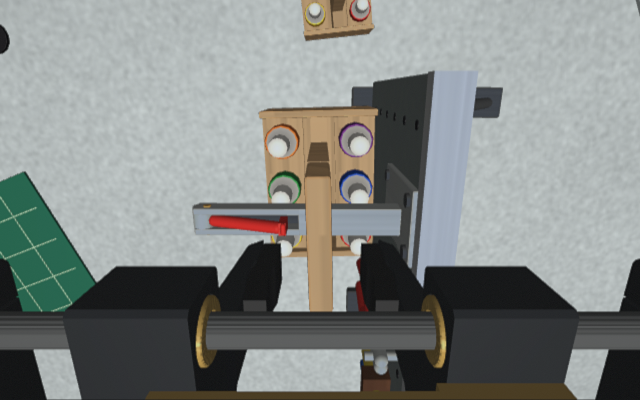

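View pics/s2.png

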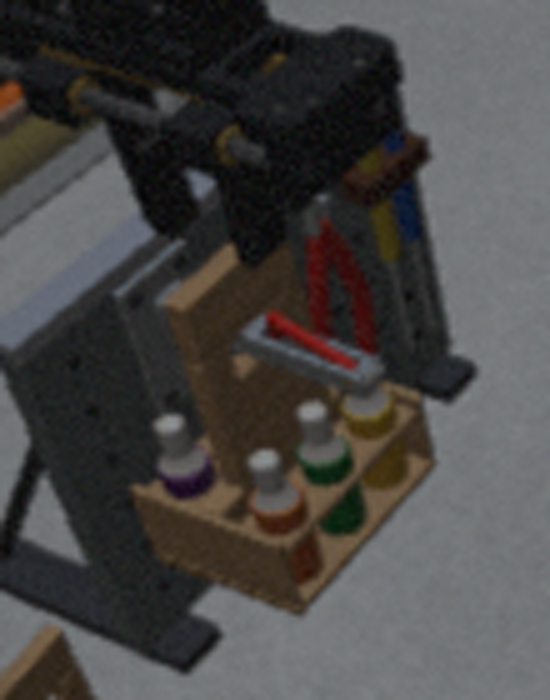

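```bash
python3 - <<'E'
from h import *
import pickle
c,t,s=pickle.load(open("w2.pkl","rb"))
from scipy.spatial.transform import Rotation as Ro
R=Ro.from_quat(s["tool_rot"]).as_matrix();p=s["tool_pos"]
half=.4*88/2
im=cv2.resize(t["img"][80:220,150:260],None,fx=5,fy=5,interpolation=cv2.INTER_CUBIC)
im2=cv2.resize(c["img"][150:300,200:420],None,fx=3.6,fy=3.6,interpolation=cv2.INTER_CUBIC)
def dot(P,col):
    q=(proj(t,P)[0]-[150,80])*5; cv2.circle(im,tuple(int(v) for v in q),3,col,-1)
    q=(proj(c,P)[0]-[200,150])*3.6; cv2.circle(im2,tuple(int(v) for v in q),3,col,-1)
for sy in(-1,1):
    for dz in(-9,9): dot(p+R@np.array([8,sy*half,dz]),(0,255,255))
tip=np.array([601,-168.6,188]);u=np.array([-np.sin(-.197),np.cos(-.197),0]);v=np.array([u[1],-u[0],0])
for y in(121,66,0):
    for x in(-8,8): dot(tip+u*(y-121)+v*x,(255,0,255))
for y in (48-6,48+6):
    for x in(-35,35): dot(tip+u*(y-121)+v*x+[0,0,35],(0,255,0))
cv2.imwrite("pics/s2d.png",im);cv2.imwrite("pics/w2d.png",im2)
E
```

```text
(no output)
```

View pics/s2d.png

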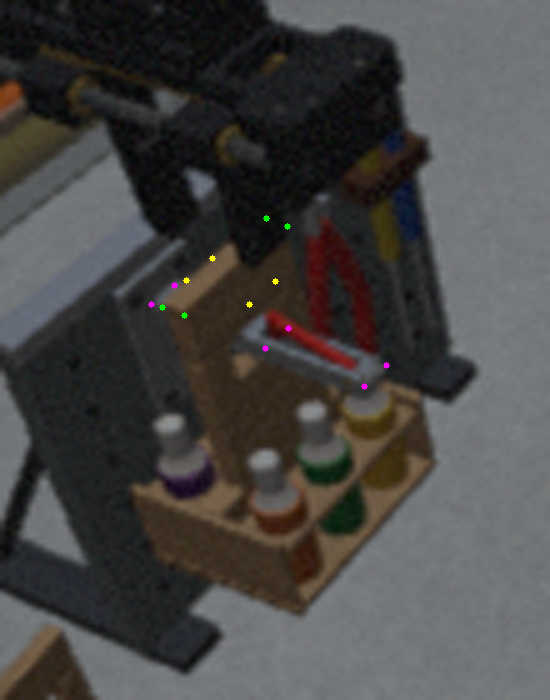

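View pics/w2d.png

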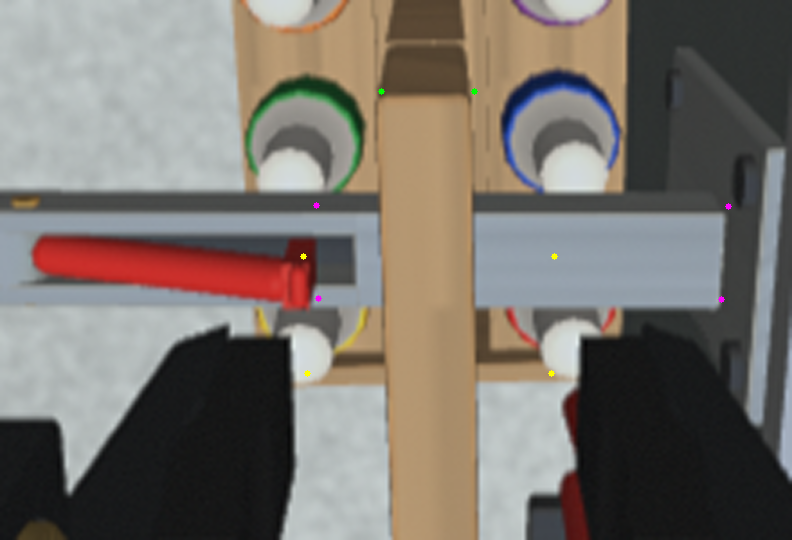

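The fingers look about 25 mm shorter than the stated fingertip position, in both the wrist and scene views: the visible tips sit above the handle top. I'll test by feel, closing lightly here. If it stops at about 0.14, the pads are astride the handle.

```bash
python3 -m jog '{"translation":[[0,0,0],[0,0,0],[0,0,0],[0,0,0],[0,0,0]],"dr":[[0,0,0],[0,0,0],[0,0,0],[0,0,0],[0,0,0]],"grip":[0.1,0.1,0.1,0.1,0.1]}' 4
python3 - <<'E'
from h import *
import pickle
c=camera("wrist");t=camera("scene");
crop(c,200,150,420,320,3.6,"w3.png")
crop(t,150,80,260,220,5,"s3.png");print(readout.sense()["tool_pos"],readout.sense()["ft_force"])
E
```

```text
clock: 3.37
tool_pos: [586.9, -240.2, 222.0]
tool_rot: [0.704, -0.068, -0.704, -0.068]
ft_force: [-0.3, -0.0, 0.5]
opening: 0.101
[ 586.88934988 -240.15100126  221.9585899 ] [ 0.59838628  0.08413846 -0.42263994]
```

View pics/w3.png

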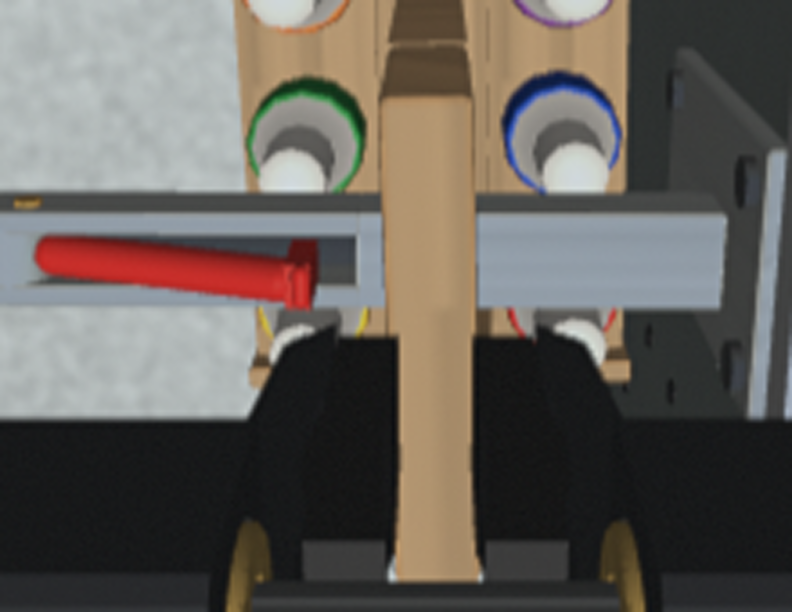

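View pics/s3.png

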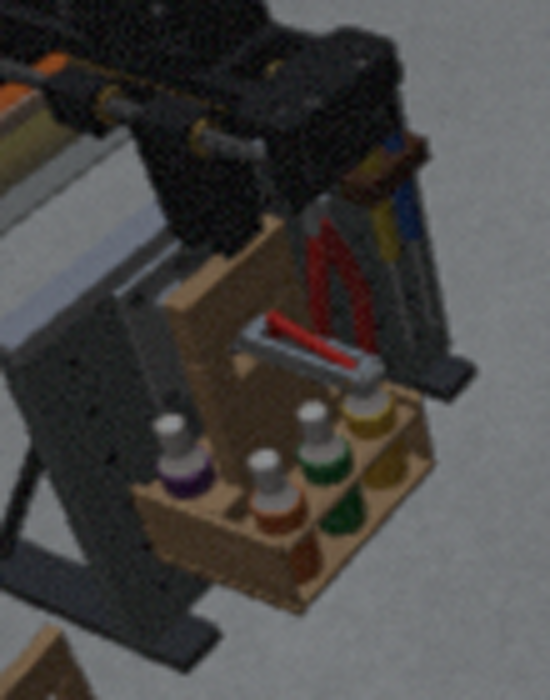

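It closed to 0.10 (8.9 mm), so the tips are above the handle. The true fingertips stand about 25 mm higher than the reported pose implies (tip z ≈ tool z + 17), and the wrist view agrees. I'll use feel and vision from here: open to 0.4 and lower 32 mm.

```bash
python3 -m jog '{"translation":[[0,0,0],[0,0,0],[0,0,0],[4,0,0],[4,0,0],[5,0,0],[5,0,0],[4,0,0],[4,0,0],[3,0,0]],"dr":[[0,0,0],[0,0,0],[0,0,0],[0,0,0],[0,0,0],[0,0,0],[0,0,0],[0,0,0],[0,0,0],[0,0,0]],"grip":[0.4,0.4,0.4,0.4,0.4,0.4,0.4,0.4,0.4,0.4]}' 5
python3 - <<'E'
from h import *
import pickle
c=camera("wrist");t=camera("scene");
crop(c,200,150,420,320,3.6,"w4.png")
crop(t,150,80,260,220,5,"s4.png");print(readout.sense()["tool_pos"],readout.sense()["ft_force"])
E
```

```text
clock: 4.3
tool_pos: [586.8, -240.1, 192.3]
tool_rot: [-0.704, 0.068, 0.704, 0.068]
ft_force: [0.4, -0.6, 0.3]
opening: 0.399
[ 586.71322933 -240.09543725  192.30681824] [0.21532625 0.65918046 0.97509749]
```

View pics/w4.png

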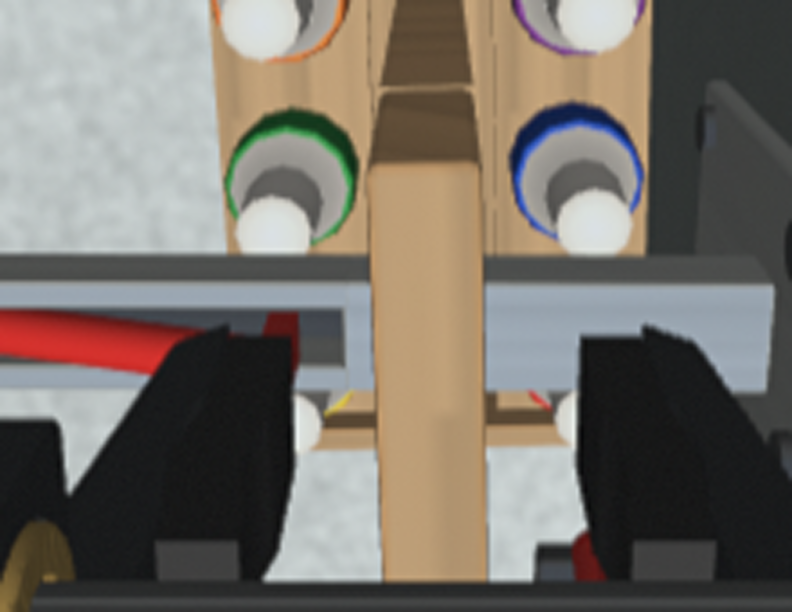

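View pics/s4.png

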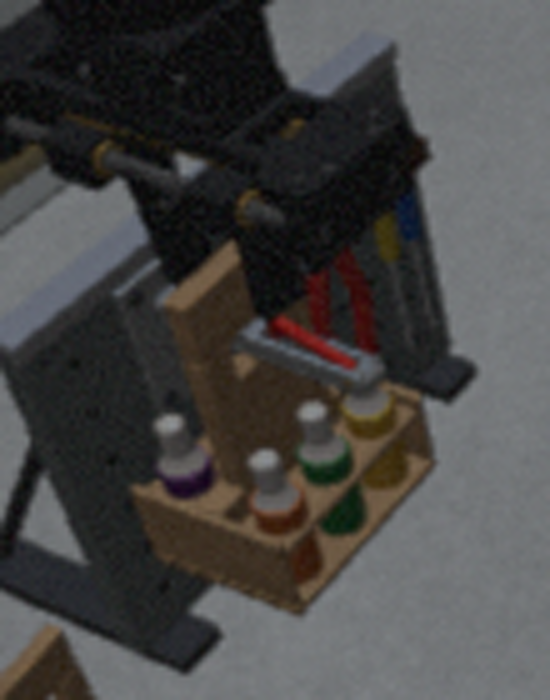

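The fingers are now astride the handle, with the front tip just above the keeper nose (w4 (290,335)). Closing lightly and easing the caddy 8 mm outward.

```bash
python3 -m jog '{"translation":[[0,0,0],[0,0,0],[0,0,0],[0,0,0],[0,-1,0],[0,-1.5,0],[0,-1.5,0],[0,-1.5,0],[0,-1.5,0],[0,-1,0]],"dr":[[0,0,0],[0,0,0],[0,0,0],[0,0,0],[0,0,0],[0,0,0],[0,0,0],[0,0,0],[0,0,0],[0,0,0]],"grip":[0.05,0.05,0.05,0.05,0.05,0.05,0.05,0.05,0.05,0.05]}' 10
python3 -m jog '{"translation":[[0,0,0],[0,0,0]],"dr":[[0,0,0],[0,0,0]],"grip":[0.05,0.05]}'
python3 - <<'E'
from h import *
c=camera("wrist");t=camera("scene");
crop(c,200,150,420,320,3.6,"w5.png");s=readout.sense()
crop(t,150,80,260,220,5,"s5.png");print(s["tool_pos"],s["ft_force"],s["opening"])
E
```

```text
clock: 5.23
tool_pos: [588.5, -232.3, 193.1]
tool_rot: [0.704, -0.068, -0.704, -0.068]
ft_force: [-1.0, -2.8, 1.5]
opening: 0.13
clock: 5.4
tool_pos: [588.5, -232.2, 193.1]
tool_rot: [0.704, -0.068, -0.704, -0.068]
ft_force: [-0.0, -1.5, 3.2]
opening: 0.137
[ 588.51022229 -232.17932778  193.07718667] [ 0.89036532 -0.69634728  2.42796988] 0.13497183840568458
```

View pics/w5.png

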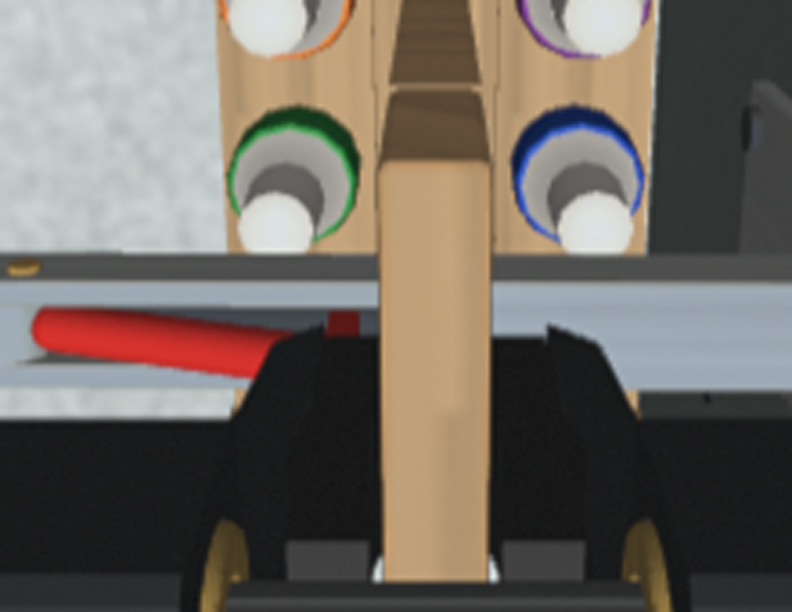

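View pics/s5.png

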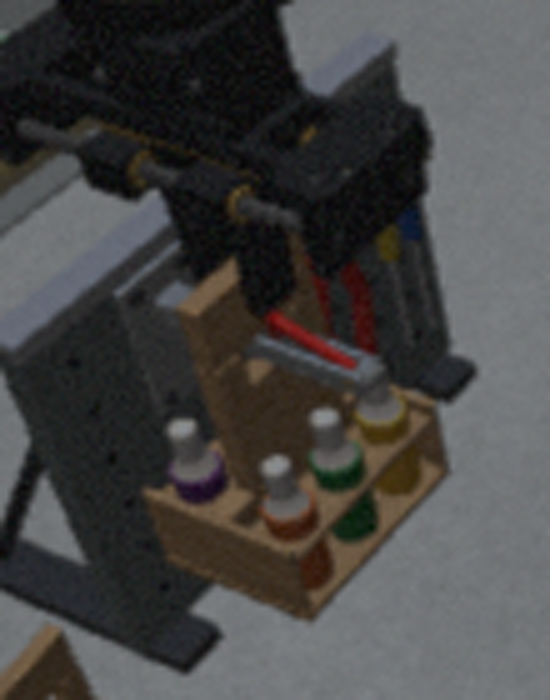

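The grip is on the handle (opening 0.137 = 12 mm), and the caddy has moved to where its face is about 3 mm from the nose. Now opening slightly, then going down in small steps with force feedback.

```bash
python3 -m jog '{"translation":[[0,0,0],[0,0,0],[0,0,0],[1.5,0,0],[1.5,0,0],[1.5,0,0],[0,0,0]],"dr":[[0,0,0],[0,0,0],[0,0,0],[0,0,0],[0,0,0],[0,0,0],[0,0,0]],"grip":[0.2,0.2,0.2,0.2,0.2,0.2,0.2]}' 10
for i in 1; do python3 -m jog '{"translation":[[1.5,0,0],[1.5,0,0],[1,0,0],[0,0,0]],"dr":[[0,0,0],[0,0,0],[0,0,0],[0,0,0]],"grip":[0.2,0.2,0.2,0.2]}'; done
```

```text
clock: 6.08
tool_pos: [588.4, -232.5, 188.4]
tool_rot: [0.704, -0.068, -0.704, -0.068]
ft_force: [-0.8, 0.4, 4.1]
opening: 0.199
clock: 6.42
tool_pos: [588.4, -232.7, 184.5]
tool_rot: [0.704, -0.069, -0.704, -0.068]
ft_force: [-1.8, -3.3, 4.1]
opening: 0.198
```

```bash
python3 - <<'E'
from h import *
c=camera("wrist");t=camera("scene");
crop(c,200,150,420,320,3.6,"w6.png");s=readout.sense()
crop(t,150,80,260,220,5,"s6.png");print(s["tool_pos"],s["ft_force"],s["opening"])
E
```

```text
[ 588.46643255 -232.60133648  184.61576044] [-0.39958597 -3.04014879  4.6068499 ] 0.20206751314423516
```

View pics/w6.png

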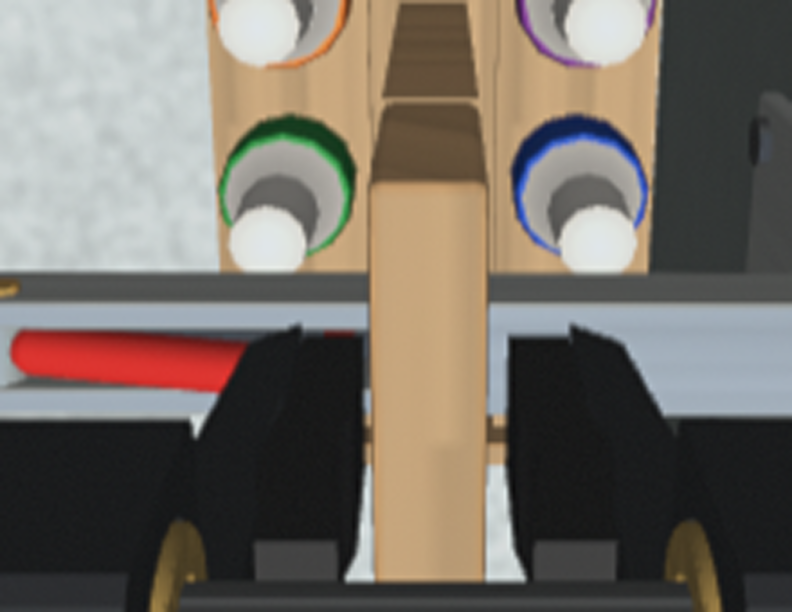

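View pics/s6.png

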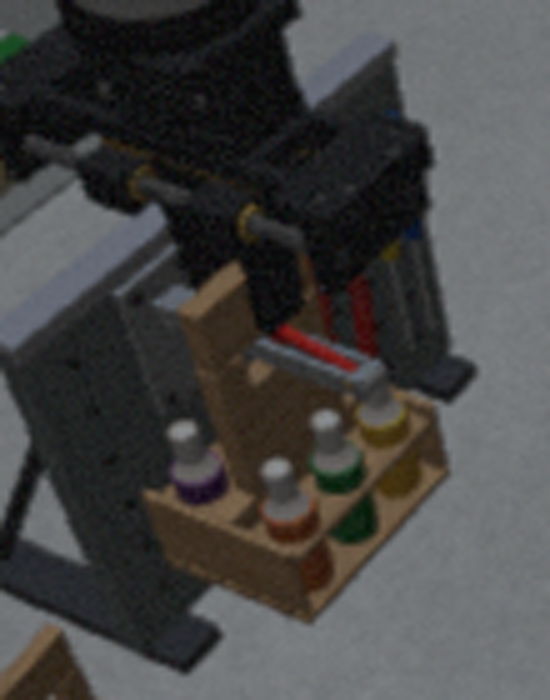

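Contact with the keeper has begun (about 4 N) and its nose is going down. Continuing down.

```bash
Z='"dr":[[0,0,0],[0,0,0]],"grip":[0.2,0.2]'
python3 -m jog '{"translation":[[1.5,0,0],[0,0,0]],"dr":[[0,0,0],[0,0,0]],"grip":[0.2,0.2]}'
python3 -m jog '{"translation":[[1.5,0,0],[0,0,0]],"dr":[[0,0,0],[0,0,0]],"grip":[0.2,0.2]}'
python3 -m jog '{"translation":[[1,0,0],[0,0,0]],"dr":[[0,0,0],[0,0,0]],"grip":[0.2,0.2]}'
python3 -m jog '{"translation":[[1,0,0],[0,0,0]],"dr":[[0,0,0],[0,0,0]],"grip":[0.2,0.2]}'
```

```text
clock: 6.68
tool_pos: [588.4, -232.4, 182.8]
tool_rot: [0.704, -0.068, -0.704, -0.068]
ft_force: [-0.1, -3.3, 3.7]
opening: 0.196
clock: 6.85
tool_pos: [588.4, -232.4, 181.2]
tool_rot: [0.704, -0.068, -0.704, -0.068]
ft_force: [-0.5, -2.6, 4.5]
opening: 0.197
clock: 7.02
tool_pos: [588.4, -232.4, 180.3]
tool_rot: [0.704, -0.068, -0.704, -0.068]
ft_force: [0.2, -2.7, 4.6]
opening: 0.202
clock: 7.18
tool_pos: [588.4, -232.4, 179.3]
tool_rot: [0.704, -0.068, -0.704, -0.068]
ft_force: [0.2, -4.2, 5.0]
opening: 0.2
```

```bash

python3 -m jog '{"translation":[[1,0,0],[0,0,0]],"dr":[[0,0,0],[0,0,0]],"grip":[0.2,0.2]}'
python3 -m jog '{"translation":[[1,0,0],[0,0,0]],"dr":[[0,0,0],[0,0,0]],"grip":[0.2,0.2]}'
python3 - <<'E'
from h import *
c=camera("wrist");t=camera("scene");
crop(c,200,150,420,320,3.6,"w7.png");s=readout.sense()
crop(t,150,80,260,220,5,"s7.png");print(s["tool_pos"],s["ft_force"],s["opening"])
E
```

```text
clock: 7.35
tool_pos: [588.4, -232.4, 178.3]
tool_rot: [-0.704, 0.068, 0.704, 0.068]
ft_force: [0.1, -4.1, 4.9]
opening: 0.201
clock: 7.52
tool_pos: [588.4, -232.4, 177.3]
tool_rot: [-0.704, 0.068, 0.704, 0.068]
ft_force: [-0.9, -4.4, 4.6]
opening: 0.195
[ 588.40501885 -232.37138101  177.48141721] [-0.82438368 -5.15726865  4.59355402] 0.20003579419871295
```

View pics/s7.png

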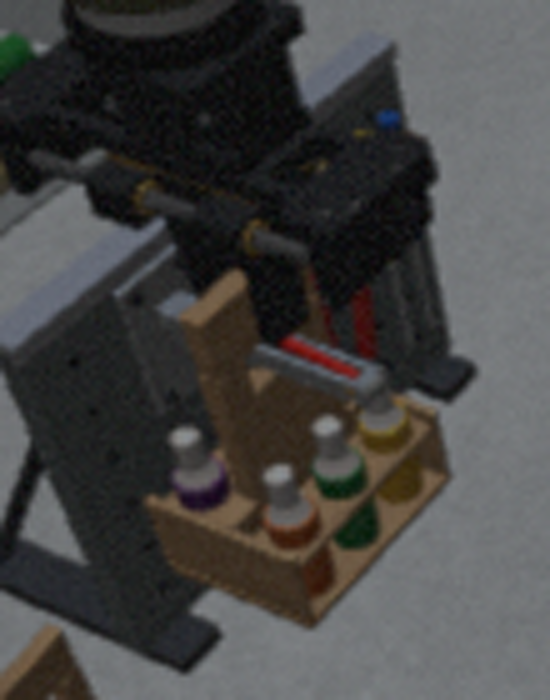

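View pics/w7.png

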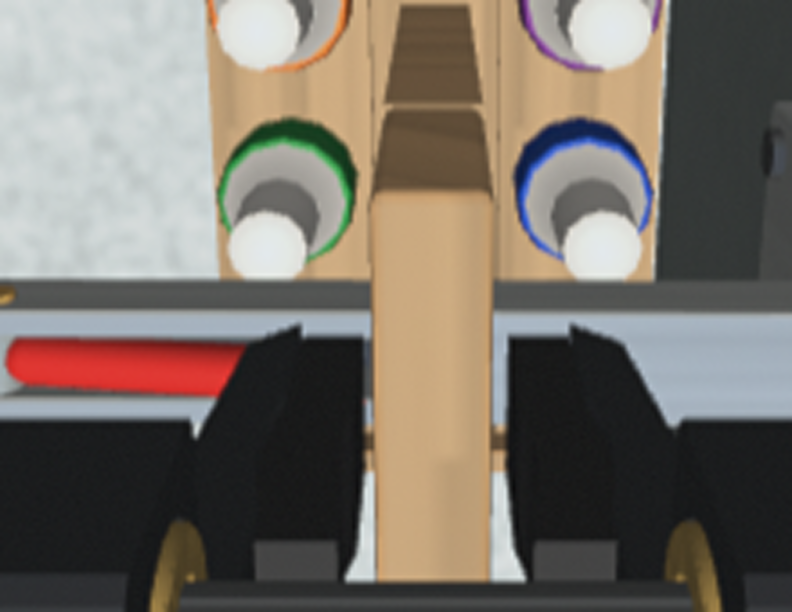

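```bash

python3 -m jog '{"translation":[[1,0,0],[0,0,0]],"dr":[[0,0,0],[0,0,0]],"grip":[0.2,0.2]}'
python3 -m jog '{"translation":[[1,0,0],[0,0,0]],"dr":[[0,0,0],[0,0,0]],"grip":[0.2,0.2]}'
python3 -m jog '{"translation":[[1,0,0],[0,0,0]],"dr":[[0,0,0],[0,0,0]],"grip":[0.2,0.2]}'
python3 -m jog '{"translation":[[1,0,0],[0,0,0]],"dr":[[0,0,0],[0,0,0]],"grip":[0.2,0.2]}'
```

```text
clock: 7.78
tool_pos: [588.4, -232.4, 176.4]
tool_rot: [0.704, -0.068, -0.704, -0.068]
ft_force: [-1.6, -3.9, 4.7]
opening: 0.202
clock: 7.95
tool_pos: [588.4, -232.5, 175.5]
tool_rot: [0.704, -0.068, -0.704, -0.068]
ft_force: [-1.1, -4.1, 4.3]
opening: 0.203
clock: 8.12
tool_pos: [588.4, -232.6, 174.6]
tool_rot: [0.704, -0.069, -0.704, -0.068]
ft_force: [-0.1, -4.5, 5.6]
opening: 0.202
clock: 8.28
tool_pos: [588.4, -232.6, 173.6]
tool_rot: [0.704, -0.069, -0.704, -0.068]
ft_force: [-1.4, -5.7, 5.5]
opening: 0.204
```

```bash

python3 -m jog '{"translation":[[0.7,0,0],[0,0,0]],"dr":[[0,0,0],[0,0,0]],"grip":[0.2,0.2]}'
python3 -m jog '{"translation":[[0.7,0,0],[0,0,0]],"dr":[[0,0,0],[0,0,0]],"grip":[0.2,0.2]}'
python3 - <<'E'
from h import *
c=camera("wrist");t=camera("scene");
crop(c,200,150,420,320,3.6,"w8.png");s=readout.sense()
crop(t,150,80,260,220,5,"s8.png");print(s["tool_pos"],s["ft_force"],s["opening"])
E
```

```text
clock: 8.45
tool_pos: [588.4, -232.6, 173.0]
tool_rot: [0.704, -0.069, -0.704, -0.068]
ft_force: [-1.6, -4.1, 6.5]
opening: 0.199
clock: 8.62
tool_pos: [588.4, -232.7, 172.4]
tool_rot: [0.704, -0.069, -0.704, -0.068]
ft_force: [-1.3, -4.3, 6.9]
opening: 0.198
[ 588.43771986 -232.68777819  172.4425231 ] [-1.0872846  -5.14120612  6.62036666] 0.198160326532618
```

View pics/s8.png

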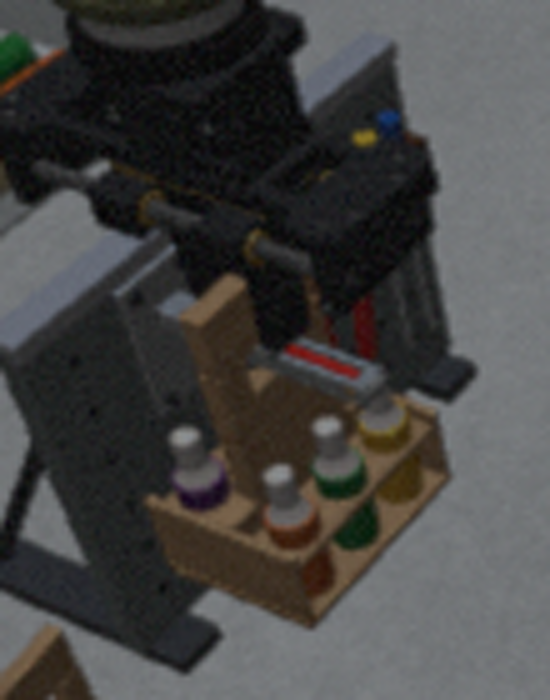

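View pics/w8.png

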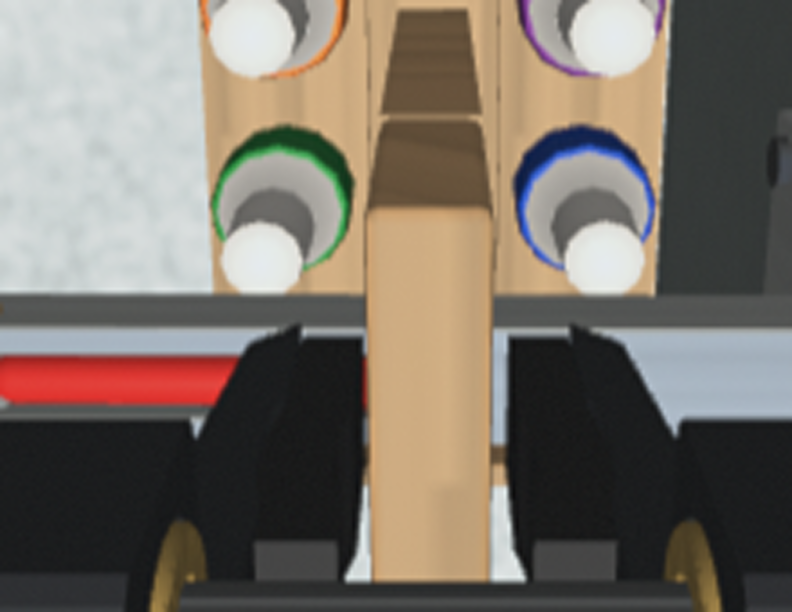

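Arm settled (caddy no longer sinking in scene), keeper nearly level. Continue in half-millimetre steps until it meets steel.

```bash

python3 -m jog '{"translation":[[0.5,0,0],[0,0,0]],"dr":[[0,0,0],[0,0,0]],"grip":[0.2,0.2]}'
python3 -m jog '{"translation":[[0.5,0,0],[0,0,0]],"dr":[[0,0,0],[0,0,0]],"grip":[0.2,0.2]}'
python3 -m jog '{"translation":[[0.5,0,0],[0,0,0]],"dr":[[0,0,0],[0,0,0]],"grip":[0.2,0.2]}'
```

```text
clock: 8.88
tool_pos: [588.5, -232.7, 172.4]
tool_rot: [0.704, -0.069, -0.703, -0.068]
ft_force: [-1.7, -3.4, 9.1]
opening: 0.2
clock: 9.05
tool_pos: [588.5, -232.7, 172.3]
tool_rot: [0.704, -0.069, -0.703, -0.068]
ft_force: [-2.1, -4.0, 11.2]
opening: 0.197
clock: 9.22
tool_pos: [588.5, -232.7, 172.2]
tool_rot: [0.704, -0.069, -0.703, -0.068]
ft_force: [-3.6, -3.1, 13.6]
opening: 0.2
```

Hard steel at tool z ≈172.3 and 13.6 N with no more travel, so the keeper is level. Easing back slightly and closing on the handle.

```bash

python3 -m jog '{"translation":[[-0.3,0,0],[0,0,0],[0,0,0],[0,0,0],[0,0,0]],"dr":[[0,0,0],[0,0,0],[0,0,0],[0,0,0],[0,0,0]],"grip":[0.05,0.05,0.05,0.05,0.05]}' 18
python3 - <<'E'
from h import *
c=camera("wrist");t=camera("scene");
crop(c,200,150,420,320,3.6,"w9.png");s=readout.sense()
crop(t,150,80,260,220,5,"s9.png");print(s["tool_pos"],s["ft_force"],s["opening"])
E
```

```text
clock: 9.63
tool_pos: [588.8, -232.1, 172.3]
tool_rot: [0.704, -0.068, -0.703, -0.068]
ft_force: [-0.7, -1.0, 11.8]
opening: 0.137
[ 588.83322608 -232.12148978  172.27427546] [-2.40257988 -1.04015833 12.91643914] 0.13023373766926716
```

View pics/s9.png

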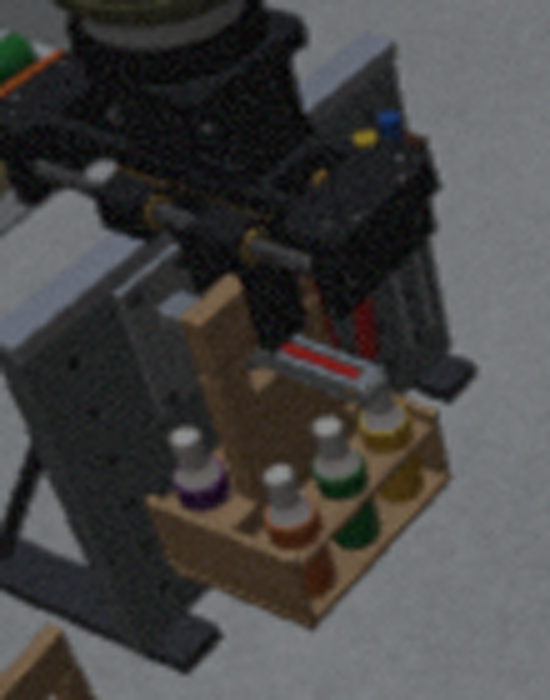

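View pics/w9.png

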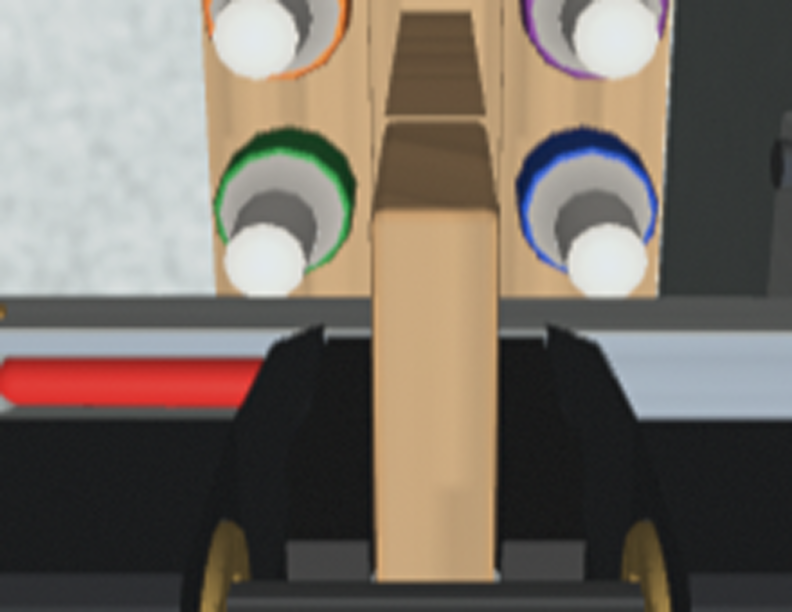

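The keeper lies flush with the arm (s9 (325,357)), and the handle is gripped (0.133). Sliding outward in small steps while keeping the pressure.

```bash

python3 -m jog '{"translation":[[0,-1,0],[0,-1,0],[0,-1,0]],"dr":[[0,0,0],[0,0,0],[0,0,0]],"grip":[0.05,0.05,0.05]}'
python3 -m jog '{"translation":[[0,-1,0],[0,-1,0],[0,-1,0]],"dr":[[0,0,0],[0,0,0],[0,0,0]],"grip":[0.05,0.05,0.05]}'
```

```text
clock: 9.98
tool_pos: [589.2, -230.9, 172.3]
tool_rot: [0.705, -0.07, -0.703, -0.067]
ft_force: [-1.1, -9.1, 10.5]
opening: 0.132
clock: 10.23
tool_pos: [589.7, -228.1, 172.3]
tool_rot: [0.705, -0.07, -0.703, -0.067]
ft_force: [-2.3, -8.9, 10.7]
opening: 0.134
```

```bash

python3 -m jog '{"translation":[[0,-1,0],[0,-1,0],[0,-1,0]],"dr":[[0,0,0],[0,0,0],[0,0,0]],"grip":[0.05,0.05,0.05]}'
python3 -m jog '{"translation":[[0,-1,0],[0,-1,0],[0,0,0]],"dr":[[0,0,0],[0,0,0],[0,0,0]],"grip":[0.05,0.05,0.05]}'
python3 - <<'E'
from h import *
c=camera("wrist");t=camera("scene");
crop(c,200,150,420,320,3.6,"w10.png");s=readout.sense()
crop(t,150,80,260,220,5,"s10.png");print(s["tool_pos"],s["ft_force"],s["opening"])
E
```

```text
clock: 10.48
tool_pos: [590.4, -225.1, 172.2]
tool_rot: [0.705, -0.07, -0.703, -0.067]
ft_force: [-2.8, -9.4, 9.9]
opening: 0.134
clock: 10.73
tool_pos: [590.8, -222.7, 172.3]
tool_rot: [0.705, -0.07, -0.703, -0.067]
ft_force: [-1.6, -7.7, 9.9]
opening: 0.131
[ 590.80125812 -222.74519192  172.24194092] [-1.17312    -7.85337649 10.30875978] 0.13379937753262056
```

View pics/s10.png

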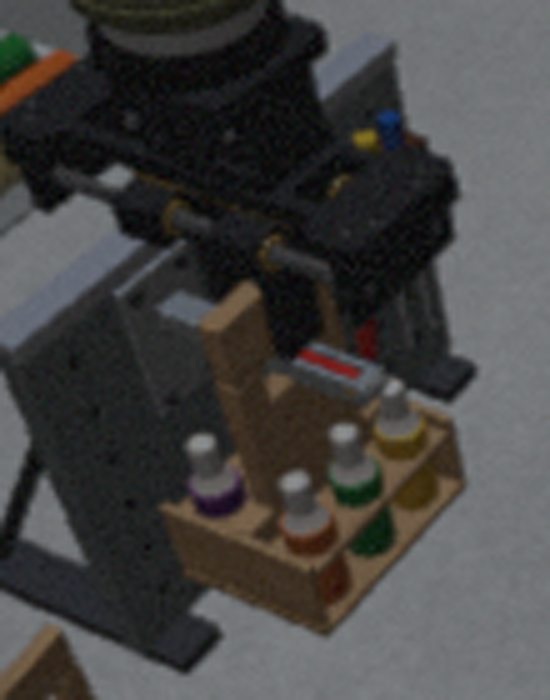

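View pics/w10.png

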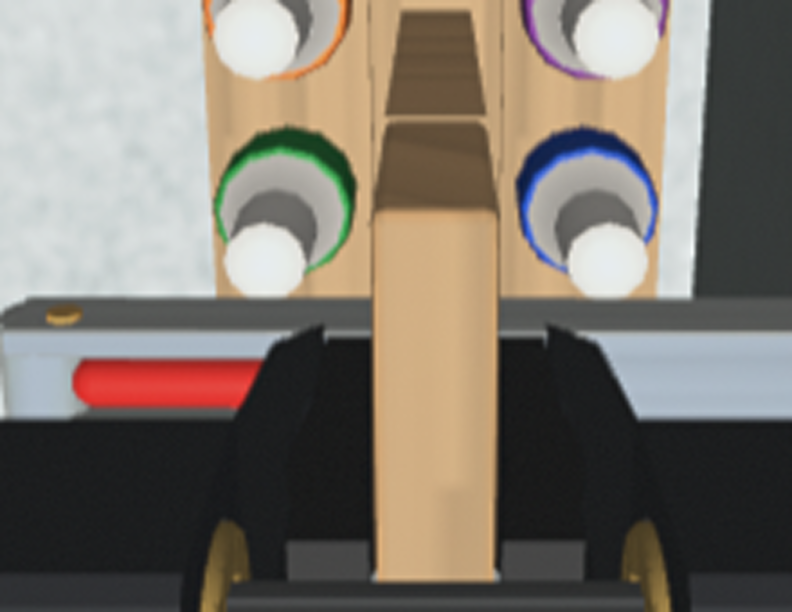

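The caddy has moved about 10 mm with the slide, with the keeper staying flush (s10 (330,362)) and the handle now entering over it. Continuing.

```bash

python3 -m jog '{"translation":[[0,-1.5,0],[0,-1.5,0],[0,-1.5,0],[0,-1.5,0]],"dr":[[0,0,0],[0,0,0],[0,0,0],[0,0,0]],"grip":[0.05,0.05,0.05,0.05]}'
python3 -m jog '{"translation":[[0,-1.5,0],[0,-1.5,0],[0,-1.5,0],[0,-1.5,0]],"dr":[[0,0,0],[0,0,0],[0,0,0],[0,0,0]],"grip":[0.05,0.05,0.05,0.05]}'
python3 -m jog '{"translation":[[0,-1.5,0],[0,-1.5,0],[0,-1.5,0],[0,0,0]],"dr":[[0,0,0],[0,0,0],[0,0,0],[0,0,0]],"grip":[0.05,0.05,0.05,0.05]}'
python3 - <<'E'
from h import *
c=camera("wrist");t=camera("scene");
crop(c,180,150,400,320,3.6,"w11.png");s=readout.sense()
crop(t,150,80,260,220,5,"s11.png");print(s["tool_pos"],s["ft_force"],s["opening"])
E
```

```text
clock: 11.17
tool_pos: [591.9, -217.1, 172.2]
tool_rot: [0.705, -0.07, -0.703, -0.067]
ft_force: [-2.2, -8.5, 10.8]
opening: 0.134
clock: 11.5
tool_pos: [593.1, -211.1, 172.2]
tool_rot: [0.705, -0.07, -0.703, -0.067]
ft_force: [-1.5, -9.0, 9.9]
opening: 0.131
clock: 11.83
tool_pos: [594.0, -206.4, 172.2]
tool_rot: [0.705, -0.069, -0.703, -0.067]
ft_force: [-1.5, -7.3, 10.2]
opening: 0.137
[ 594.01705962 -206.39835059  172.17975089] [-0.52347186 -6.41286189 10.95034946] 0.13660728572420663
```

View pics/s11.png

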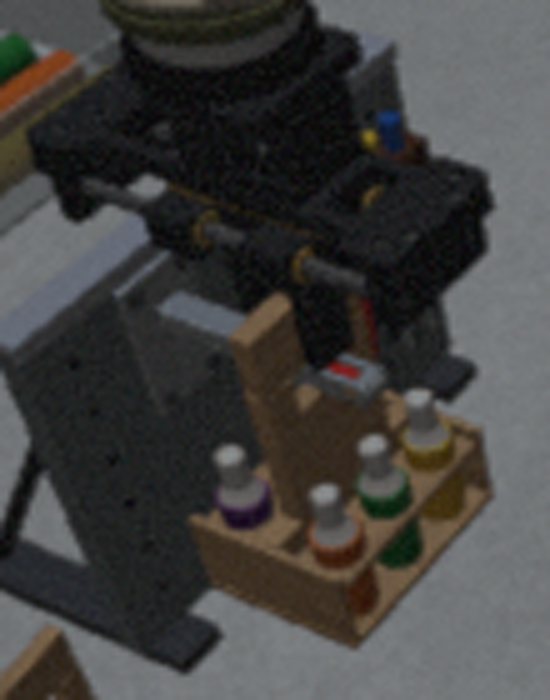

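View pics/w11.png

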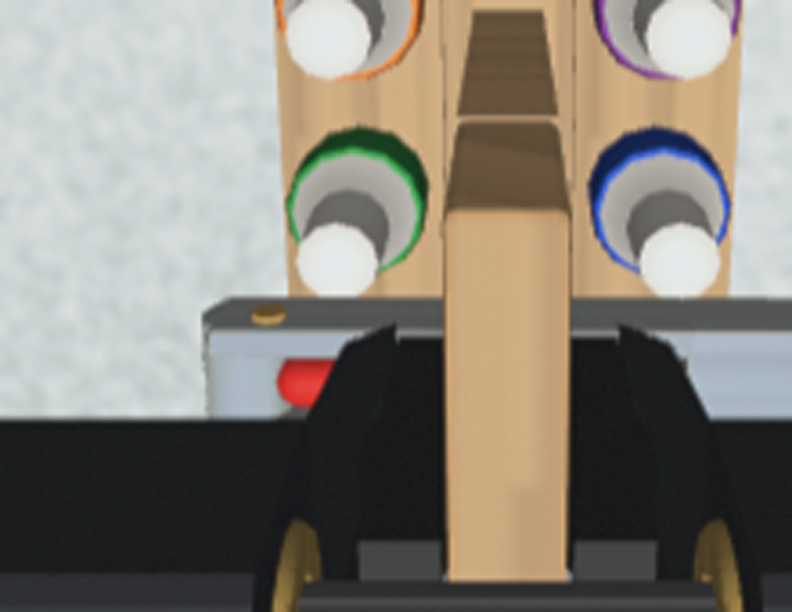

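```bash

python3 -m jog '{"translation":[[0,-1.5,0],[0,-1.5,0],[0,-1.5,0],[0,-1.5,0],[0,-1.5,0]],"dr":[[0,0,0],[0,0,0],[0,0,0],[0,0,0],[0,0,0]],"grip":[0.05,0.05,0.05,0.05,0.05]}' 28
python3 -m jog '{"translation":[[-0.8,-1.5,0],[-0.8,-1.5,0],[-0.8,-1.5,0]],"dr":[[0,0,0],[0,0,0],[0,0,0]],"grip":[0.05,0.05,0.05]}'
python3 -m jog '{"translation":[[-0.8,-1.5,0],[-0.8,-1.5,0],[-0.8,-1.5,0]],"dr":[[0,0,0],[0,0,0],[0,0,0]],"grip":[0.05,0.05,0.05]}'
python3 - <<'E'
from h import *
c=camera("wrist");t=camera("scene");
crop(c,180,150,400,320,3.6,"w12.png");s=readout.sense()
crop(t,150,80,260,220,5,"s12.png");print(s["tool_pos"],s["ft_force"],s["opening"])
E
```

```text
clock: 12.35
tool_pos: [595.4, -199.4, 172.1]
tool_rot: [0.705, -0.07, -0.703, -0.067]
ft_force: [-1.4, -8.8, 9.9]
opening: 0.132
clock: 12.6
tool_pos: [595.9, -194.3, 173.6]
tool_rot: [0.704, -0.069, -0.704, -0.068]
ft_force: [-1.6, -6.8, 5.4]
opening: 0.129
clock: 12.85
tool_pos: [596.7, -189.3, 175.7]
tool_rot: [-0.704, 0.069, 0.704, 0.068]
ft_force: [-0.7, -4.1, 4.9]
opening: 0.131
[ 596.82706877 -188.88779442  175.66189017] [-1.02445151 -3.68481026  3.77103189] 0.13384641534587427
```

View pics/s12.png

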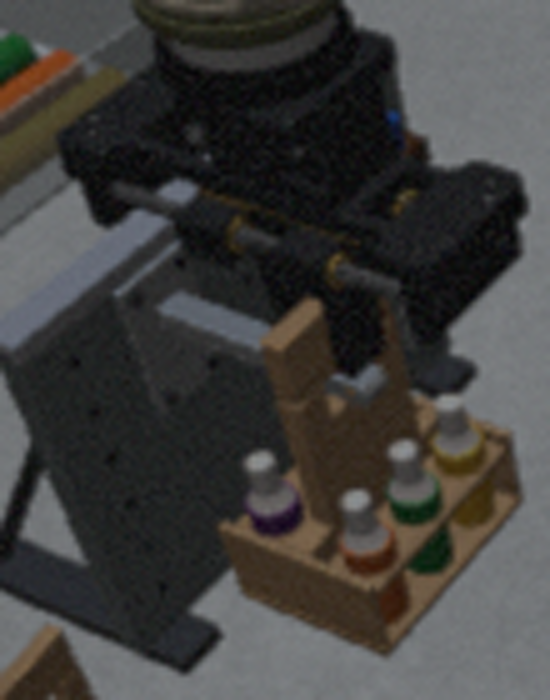

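View pics/w12.png

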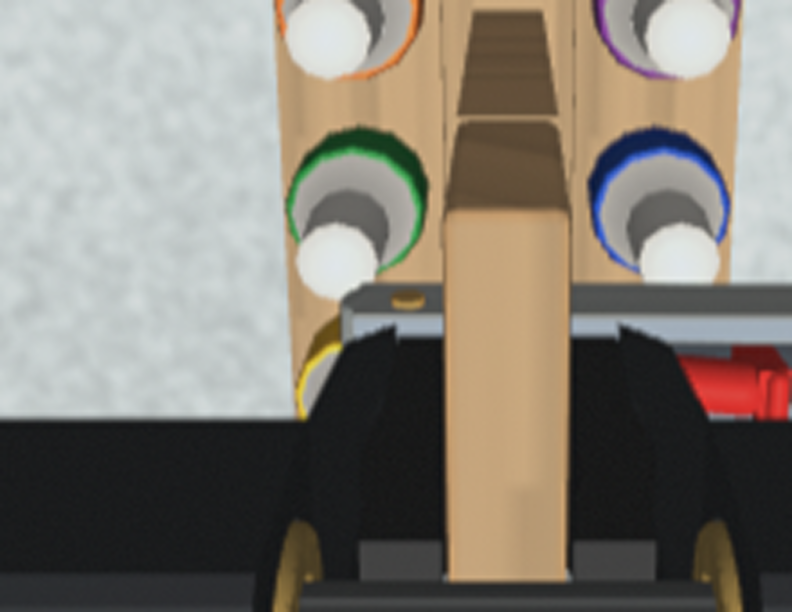

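The keeper has risen behind the rear finger, and the handle is past it. Moving out the rest of the way at this height, past the hook's end.

```bash

python3 -m jog '{"translation":[[-0.5,-2,0],[0,-2,0],[0,-2,0],[0,-2,0],[0,-2,0]],"dr":[[0,0,0],[0,0,0],[0,0,0],[0,0,0],[0,0,0]],"grip":[0.05,0.05,0.05,0.05,0.05]}'
python3 -m jog '{"translation":[[0,-2.5,0],[0,-2.5,0],[0,-2.5,0],[0,-2.5,0],[0,-2.5,0],[0,-2.5,0]],"dr":[[0,0,0],[0,0,0],[0,0,0],[0,0,0],[0,0,0],[0,0,0]],"grip":[0.05,0.05,0.05,0.05,0.05,0.05]}'
python3 -m jog '{"translation":[[0,-4,0],[0,-4,0],[0,-4,0],[0,-4,0],[0,-4,0],[0,0,0]],"dr":[[0,0,0],[0,0,0],[0,0,0],[0,0,0],[0,0,0],[0,0,0]],"grip":[0.05,0.05,0.05,0.05,0.05,0.05]}'
python3 - <<'E'
from h import *
c=camera("wrist");t=camera("scene");
cv2.imwrite("pics/w13.png",c["img"]);s=readout.sense()
crop(t,150,80,290,220,5,"s13.png");print(s["tool_pos"],s["ft_force"],s["opening"])
E
```

```text
clock: 13.37
tool_pos: [598.7, -178.6, 175.5]
tool_rot: [-0.703, 0.068, 0.704, 0.069]
ft_force: [-0.5, -1.5, 0.5]
opening: 0.132
clock: 13.87
tool_pos: [601.7, -164.2, 175.9]
tool_rot: [-0.704, 0.068, 0.704, 0.068]
ft_force: [-0.0, 0.8, -4.2]
opening: 0.134
clock: 14.37
tool_pos: [605.7, -144.2, 176.1]
tool_rot: [0.704, -0.068, -0.704, -0.068]
ft_force: [-0.3, 0.4, -3.8]
opening: 0.133
[ 605.56278723 -144.88737555  176.12200035] [-0.06380907 -0.28482512 -3.64138847] 0.13408826506791932
```

View pics/s13.png

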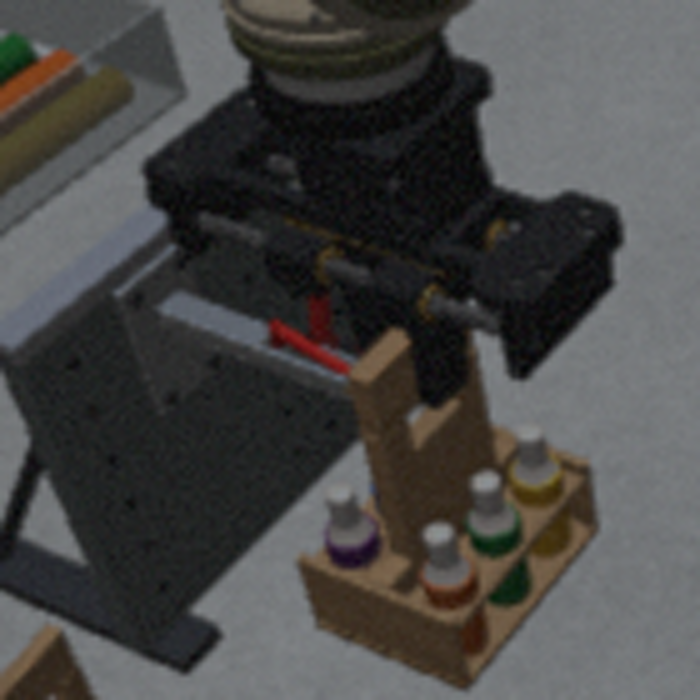

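View pics/w13.png

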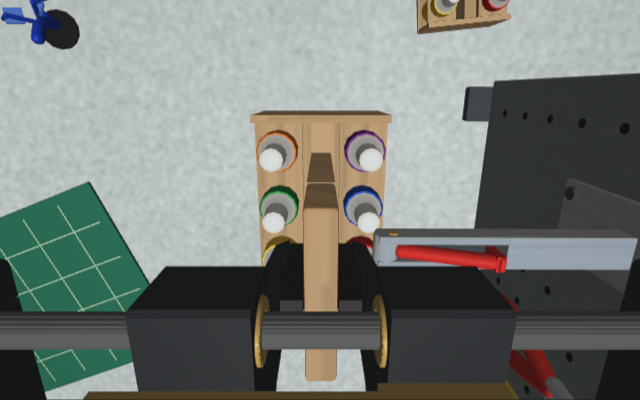

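The caddy is off the hook, hanging upright in the grip (about 3.7 N), with the keeper sprung back. Carrying it to the mat.

```bash

python3 -m jog '{"translation":[[0,-8,0],[0,-12,0],[0,-15,2],[0,-15,6],[0,-15,8],[0,-15,8],[0,-15,8],[0,-15,8],[0,-15,8],[0,-15,8]],"dr":[[0,0,0],[0,0,0],[0,0,0],[0,0,0],[0,0,0],[0,0,0],[0,0,0],[0,0,0],[0,0,0],[0,0,0]],"grip":[0.05,0.05,0.05,0.05,0.05,0.05,0.05,0.05,0.05,0.05]}' 30
python3 -m jog '{"translation":[[0,-15,8],[0,-15,8],[0,-15,8],[0,-15,8],[0,-15,9],[0,-15,10],[0,-12,10],[0,-8,6],[0,-4,3],[0,0,0]],"dr":[[0,0,0],[0,0,0],[0,0,0],[0,0,0],[0,0,0],[0,0,0],[0,0,0],[0,0,0],[0,0,0],[0,0,0]],"grip":[0.05,0.05,0.05,0.05,0.05,0.05,0.05,0.05,0.05,0.05]}'
python3 - <<'E'
from h import *
import pickle
c=camera("wrist");t=camera("scene");p=camera("top")
pickle.dump((c,t,p,readout.sense()),open("w14.pkl","wb"))
cv2.imwrite("pics/w14.png",c["img"]);s=readout.sense()
crop(t,270,80,430,270,3,"s14.png");crop(p,230,150,370,290,5,"t14.png");print(s["tool_pos"],s["ft_force"],s["opening"],s["clock"])
E
```

```text
clock: 15.3
tool_pos: [576.8, 5.0, 176.3]
tool_rot: [0.704, -0.068, -0.704, -0.068]
ft_force: [0.2, 0.2, -3.5]
opening: 0.133
clock: 16.13
tool_pos: [530.3, 129.4, 176.3]
tool_rot: [0.704, -0.068, -0.704, -0.068]
ft_force: [0.6, 0.6, -2.7]
opening: 0.136
[531.0453261  127.97965543 176.13186108] [ 0.37167949 -0.08690473 -3.76808718] 0.13460306718161766 16.2833
```

View pics/s14.png

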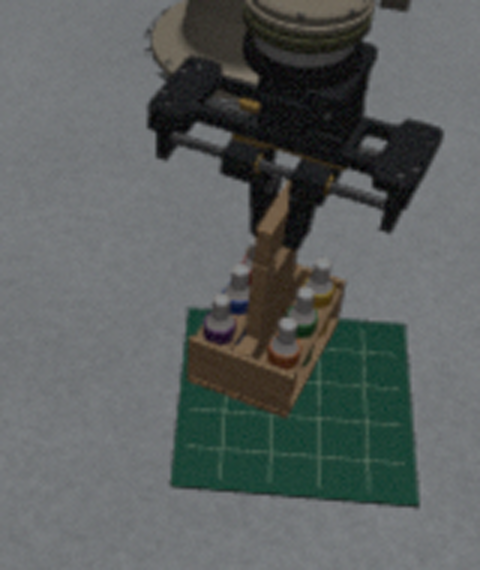

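View pics/t14.png

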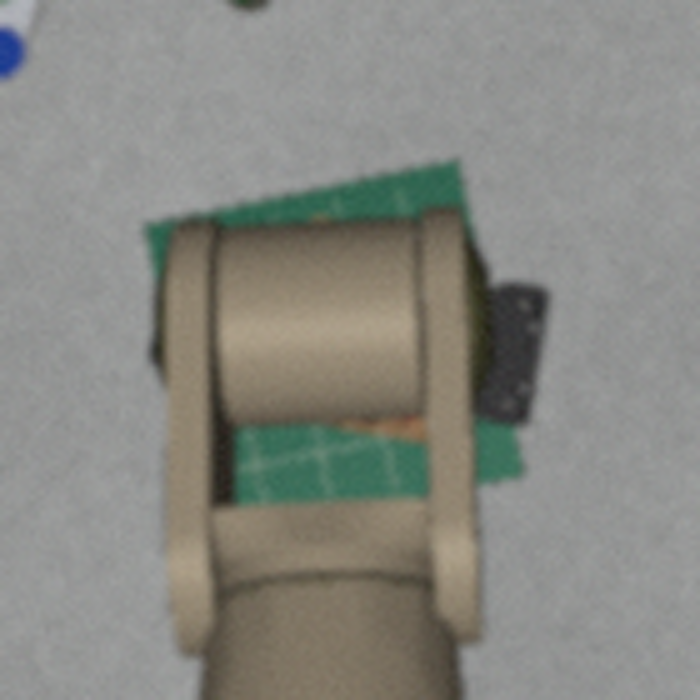

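View pics/w14.png

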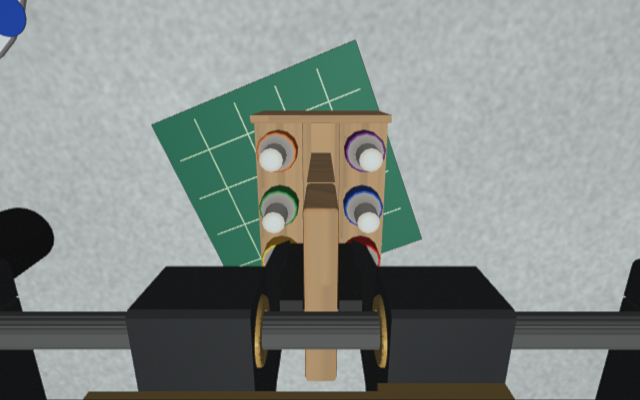

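```bash
python3 - <<'E'
from h import *
import pickle
from scipy.spatial.transform import Rotation as Ro
from scipy.optimize import least_squares
c,t,p,s=pickle.load(open("w14.pkl","rb"))
L,T,Rr=[atz(c,q,4) for q in((152,125),(356,40),(422,239))]
print(L,T,Rr,np.linalg.norm(L-T),np.linalg.norm(T-Rr)); m=(L+Rr)/2;print("mat wrist",m)
hp=np.array([(305,208),(339,208),(337,380),(305,380)],float)
def fr(x,y,th,P):
    ct,st=np.cos(th),np.sin(th);P=np.array(P,float);return np.c_[x+ct*P[:,0]-st*P[:,1],y+st*P[:,0]+ct*P[:,1],P[:,2]]
r=least_squares(lambda q:(proj(c,fr(q[0],q[1],q[2],[(35,6,q[3]),(35,-6,q[3]),(-35,-6,q[3]),(-35,6,q[3])]))-hp).ravel(),[530,128,-.19,228]);print("handle",r.x,np.abs(r.fun).max())
# scene mat corners
S=lambda u,v:(270+u/3,80+v/3)
cs=[atz(t,S(*q),4) for q in((189,309),(405,324),(418,505),(173,486))];print("mat scene",np.mean(cs,0))
R=Ro.from_quat(s["tool_rot"]).as_matrix();print(R.round(3))
for tg in(m,np.array([520.7,157.9,4])): print((R.T@(np.array([tg[0],tg[1],0])-np.array([r.x[0],r.x[1],0]))).round(1))
E
```

```text
[600.79181916 272.78384763   4.        ] [636.06007867  76.96086771   4.        ] [440.22045744  41.94725811   4.        ] 198.97359019910434 198.94499265650342
mat wrist [520.5061383  157.36555287   4.        ]
handle [ 5.30611531e+02  1.28461413e+02 -1.97013140e-01  2.26612893e+02] 1.141488569764988
mat scene [524.19546825 160.97661667   4.        ]
[[ 0.    -0.193 -0.981]
 [-0.    -0.981  0.193]
 [-1.     0.    -0.   ]]
[ -0.  -26.4  15.5]
[ -0.  -27.   15.4]
```

```bash

python3 -m jog '{"translation":[[0,-5,3],[0,-9,5],[0,-9,5],[0,-4,2.3],[4,0,0],[7,0,0],[8,0,0],[8,0,0],[8,0,0],[8,0,0]],"dr":[[0,0,0],[0,0,0],[0,0,0],[0,0,0],[0,0,0],[0,0,0],[0,0,0],[0,0,0],[0,0,0],[0,0,0]],"grip":[0.05,0.05,0.05,0.05,0.05,0.05,0.05,0.05,0.05,0.05]}'
python3 -m jog '{"translation":[[5,0,0],[3,0,0],[2,0,0],[0,0,0],[0,0,0]],"dr":[[0,0,0],[0,0,0],[0,0,0],[0,0,0],[0,0,0]],"grip":[0.05,0.05,0.05,0.05,0.05]}'
python3 - <<'E'
from h import *
t=camera("scene");c=camera("wrist");s=readout.sense();cv2.imwrite("pics/w15.png",c["img"])
crop(t,280,90,420,270,3.3,"s15.png");print(s["tool_pos"],s["ft_force"],s["opening"],s["clock"])
E
```

```text
clock: 17.12
tool_pos: [520.8, 157.7, 132.0]
tool_rot: [-0.704, 0.069, 0.704, 0.068]
ft_force: [0.6, 0.6, -2.9]
opening: 0.133
clock: 17.53
tool_pos: [521.1, 157.9, 123.4]
tool_rot: [0.704, -0.068, -0.704, -0.068]
ft_force: [0.7, -0.2, -3.2]
opening: 0.135
[521.16057473 157.95527922 123.47533933] [-0.52084983 -0.06861032 -3.34715724] 0.13223203134989156 17.6333
```

View pics/s15.png

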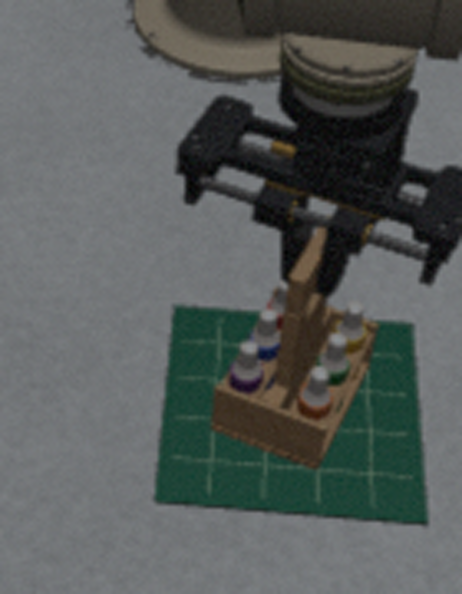

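About 10 mm above the mat and centred. Lowering in 1 mm steps.

```bash

python3 -m jog '{"translation":[[1.2,0,0],[1.2,0,0],[1.2,0,0],[1.2,0,0],[0,0,0]],"dr":[[0,0,0],[0,0,0],[0,0,0],[0,0,0],[0,0,0]],"grip":[0.05,0.05,0.05,0.05,0.05]}'
python3 -m jog '{"translation":[[1,0,0],[1,0,0],[0,0,0]],"dr":[[0,0,0],[0,0,0],[0,0,0]],"grip":[0.05,0.05,0.05]}'
python3 -m jog '{"translation":[[1,0,0],[1,0,0],[0,0,0]],"dr":[[0,0,0],[0,0,0],[0,0,0]],"grip":[0.05,0.05,0.05]}'

```

```text
clock: 18.05
tool_pos: [520.8, 157.9, 118.0]
tool_rot: [-0.704, 0.068, 0.704, 0.068]
ft_force: [-0.3, 0.6, -4.0]
opening: 0.136
clock: 18.3
tool_pos: [520.8, 157.9, 116.1]
tool_rot: [-0.704, 0.068, 0.704, 0.068]
ft_force: [0.2, 0.5, -3.0]
opening: 0.132
clock: 18.55
tool_pos: [520.8, 157.9, 114.1]
tool_rot: [-0.704, 0.068, 0.704, 0.068]
ft_force: [0.1, 0.2, -4.1]
opening: 0.134
```

```bash

python3 -m jog '{"translation":[[1,0,0],[0,0,0]],"dr":[[0,0,0],[0,0,0]],"grip":[0.05,0.05]}'
python3 -m jog '{"translation":[[1,0,0],[0,0,0]],"dr":[[0,0,0],[0,0,0]],"grip":[0.05,0.05]}'
python3 -m jog '{"translation":[[1,0,0],[0,0,0]],"dr":[[0,0,0],[0,0,0]],"grip":[0.05,0.05]}'

```

```text
clock: 18.72
tool_pos: [520.9, 157.9, 113.2]
tool_rot: [-0.704, 0.068, 0.704, 0.068]
ft_force: [0.2, 0.5, -3.1]
opening: 0.13
clock: 18.88
tool_pos: [521.0, 157.9, 112.8]
tool_rot: [0.704, -0.068, -0.704, -0.068]
ft_force: [-2.0, -0.4, 0.7]
opening: 0.133
clock: 19.05
tool_pos: [521.1, 157.9, 112.7]
tool_rot: [0.704, -0.068, -0.703, -0.068]
ft_force: [-6.6, -2.3, 10.2]
opening: 0.137
```

Down on the mat at z 112.8. Easing off, then releasing.

```bash

python3 -m jog '{"translation":[[-1,0,0],[-0.4,0,0],[0,0,0],[0,0,0]],"dr":[[0,0,0],[0,0,0],[0,0,0],[0,0,0]],"grip":[0.05,0.05,0.05,0.05]}'
python3 -m jog '{"translation":[[0,0,0],[0,0,0],[0,0,0],[0,0,0]],"dr":[[0,0,0],[0,0,0],[0,0,0],[0,0,0]],"grip":[0.18,0.22,0.28,0.34]}'
python3 - <<'E'
from h import *
t=camera("scene");c=camera("wrist");s=readout.sense();cv2.imwrite("pics/w16.png",c["img"])
crop(t,280,90,420,270,3.3,"s16.png");print(s["tool_pos"],s["ft_force"],s["opening"],s["clock"])
E
```

```text
clock: 19.38
tool_pos: [521.0, 157.9, 112.7]
tool_rot: [-0.704, 0.068, 0.704, 0.068]
ft_force: [-1.2, -1.1, -0.5]
opening: 0.139
clock: 19.72
tool_pos: [521.1, 158.0, 112.8]
tool_rot: [0.704, -0.068, -0.704, -0.068]
ft_force: [-0.6, 0.1, 0.9]
opening: 0.329
[521.00367403 157.93215451 112.76605156] [ 0.7993019  -0.44663526 -0.1714188 ] 0.3390449960503899 19.8167
```

View pics/w16.png

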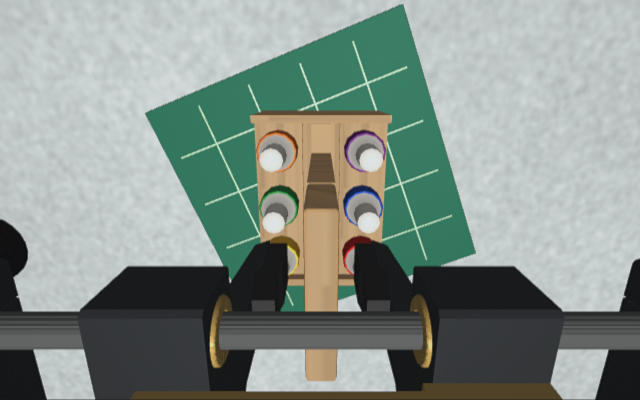

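View pics/s16.png

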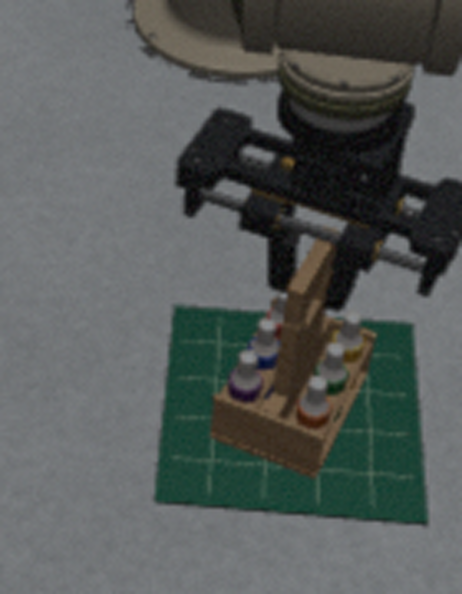

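Released and standing upright. Raising straight up, then moving aside to check.

```bash

python3 -m jog '{"translation":[[-3,0,0],[-6,0,0],[-10,0,0],[-15,0,0],[-15,0,0],[-20,0,0],[-20,0,0],[-20,0,0],[-20,0,0],[-20,0,0]],"dr":[[0,0,0],[0,0,0],[0,0,0],[0,0,0],[0,0,0],[0,0,0],[0,0,0],[0,0,0],[0,0,0],[0,0,0]],"grip":[0.34,0.34,0.34,0.34,0.34,0.34,0.34,0.34,0.34,0.34]}'
python3 -m jog '{"translation":[[0,20,10],[0,30,10],[0,30,10],[0,30,10],[0,30,10],[0,30,10],[0,30,10],[0,20,10],[0,0,0],[0,0,0]],"dr":[[0,0,0],[0,0,0],[0,0,0],[0,0,0],[0,0,0],[0,0,0],[0,0,0],[0,0,0],[0,0,0],[0,0,0]],"grip":[0.34,0.34,0.34,0.34,0.34,0.34,0.34,0.34,0.34,0.34]}'
python3 - <<'E'
from h import *
import pickle
t=camera("scene");p=camera("top");s=readout.sense();cv2.imwrite("pics/s17.png",t["img"]);pickle.dump((t,p),open("w17.pkl","wb"))
crop(p,230,150,370,290,5,"t17.png");cv2.imwrite("pics/t17f.png",p["img"]);print(s["tool_pos"],s["clock"],s["ft_force"])
E
```

```text
clock: 20.65
tool_pos: [520.8, 157.9, 263.9]
tool_rot: [0.704, -0.068, -0.703, -0.068]
ft_force: [-0.7, -0.3, 0.6]
opening: 0.34
clock: 21.48
tool_pos: [400.0, -43.1, 262.7]
tool_rot: [0.704, -0.069, -0.703, -0.069]
ft_force: [0.6, -0.1, 0.3]
opening: 0.34
[400.46816304 -42.17322859 262.30132961] 21.5833 [-0.24755736  1.05648266 -0.7527773 ]
```

View pics/s17.png

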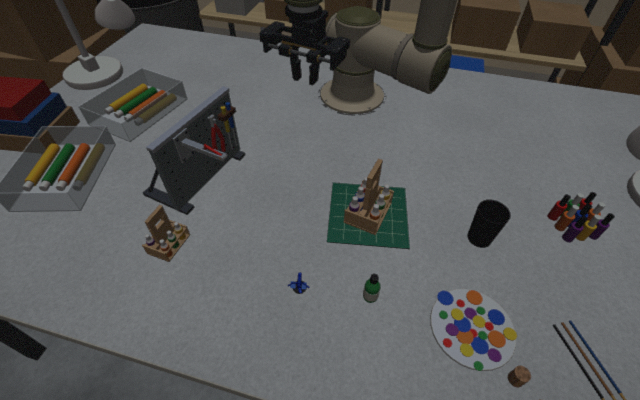

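View pics/t17.png

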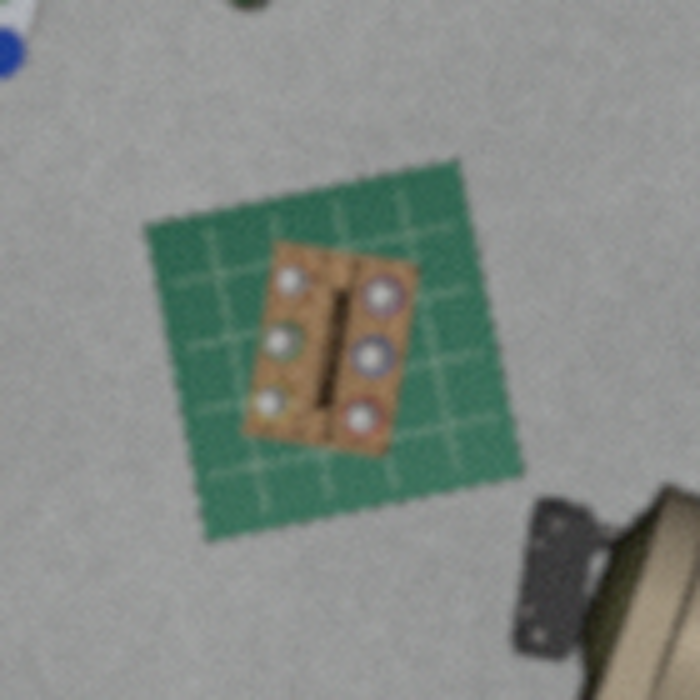

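View pics/t17f.png

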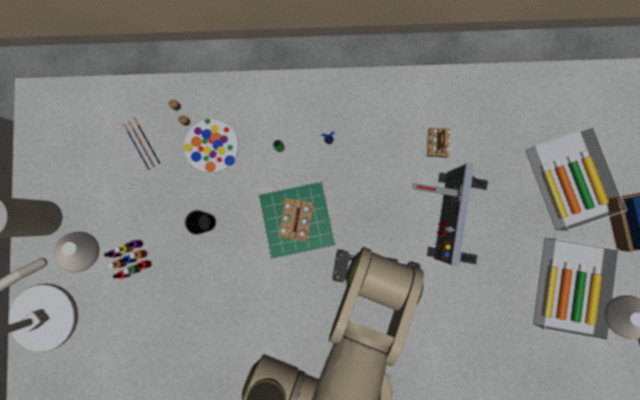

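```bash
python3 - <<'E'
from h import *
import pickle
t,p=pickle.load(open("w17.pkl","rb"))
f=lambda q,z:atz(p,(230+q[0]/5,150+q[1]/5),z)
C=[f(q,40) for q in((278,240),(418,263),(386,455),(245,432))]
print("size",np.linalg.norm(C[0]-C[1]),np.linalg.norm(C[1]-C[2]));M=[f(q,4) for q in((146,226),(459,160),(523,473),(208,541))]
print("caddy",np.mean(C,0),"mat",np.mean(M,0))
E
```

```text
size 85.44423415194015 116.1771907615636
caddy [521.68504234 155.92232732  40.        ] mat [520.70197651 157.42202455   4.        ]
```

Caddy is within about 2 mm of the mat centre and measures 116 × 85 mm, so it is the right one. The tumbler, miniature and bottle sit at unchanged pixels. Handing in.

```bash
python3 -c "
from station import order
print(order.job_done())"
```

```text
the job is handed in; nothing more can be done
None
```

The caddy is off its hook and standing upright in the middle of the green mat. I handed the job in at about 21.6 s on the robot's clock.

**What I did:**
1. With a light grip I eased the caddy about 8 mm along the hook towards the keeper nose.
2. I let go and pressed the keeper down until the fingers met firm steel, at a peak of about 13.6 N.
3. I closed on the handle and slid it out, pressing at about 10 N with about 9 N of drag, and lifted slightly only once it was past the nose.
4. I carried it over and set it down, then backed the arm away. The set-down reading peaked at about 10 N, so roughly 14 N on the mat with the caddy's weight taken off.

**Last checks:**
- **Position:** the caddy's centre is about 2 mm from the mat's centre, measured in the top camera. It measures 116 × 85 mm, so it is the full-size caddy and not the small one.
- **Loose items:** the tumbler, miniature and bottle are at the same pixels as at the start.
- **Robot:** the gripper is clear and touching nothing.

**Disagreements:**
- **Fingertip position:** the fingertips stood about 25 mm higher than the reported tool pose implied. A test close missed the handle and both cameras agreed, so I worked from feel and the images.
- **Mat centre:** the scene camera put it about 4–5 mm from the other two cameras, and I used the other two.
- **Forces:** the readings cover the whole tool, so I could not separately check the 16 N limit between the caddy and the hook or keeper.

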